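# Tighten the test chamber's lid crosswise in two rounds

## Task

Close the lid of the leak-test chamber evenly by pushing its four levers clockwise, in two rounds, each in the order red lever, the one opposite it, the next one clockwise from red, and last the one opposite that. In the first round push each lever until you feel it bite and then about 20 degrees further; in the second push each one firmly home against its hard stop, without forcing it. Leave the two bottles and the solder reel where they are.

Things in the scene. Friction and masses are not known exactly. Their poses are not given: they have to be found in the camera images.
- chamber: round aluminium leak-test pot, 146 mm across, lid top 66 mm up, fixed to the worktop; origin: centre of its underside. Four bolts stand 48 mm from its axis, 90 degrees apart; each carries a lever that points outward over the rim and turns level about its bolt. Gauge and hose tail on its side stay below 50 mm. A chair's back rises in front of the robot, left of the middle, right of the arm's start: keep the arm clear of it
- bolt_1_axis (a point): point on the upright axis of bolt 1, the bolt under the red lever; 90 mm above the worktop, half-way up the lever's arm
- lever_1_push (a point): point on the centre line of the red lever, 44 mm out from its bolt's axis, half-way up the arm. The arm is 13 mm wide (18 mm at its round end), spans 81 to 99 mm above the worktop; its end is 61 mm from the axis. It turns freely clockwise (1 to 1.5 N here) for 0.2 to 0.5 rad, different each time, then bites and turns its bolt (about 10 N here)
- bolt_1 (a joint): tightening angle of bolt 1, rad, growing clockwise seen from above. Starts between 0 and 0.15, does not change while the lever turns freely, grows with the lever once it bites, stays where it is left (friction), hard stop at 0.95
- bolt_2_axis (a point): point on the upright axis of bolt 2, the bolt under the black lever opposite the red one; 90 mm above the worktop, half-way up the lever's arm
- lever_2_push (a point): point on the centre line of the black lever opposite the red one, 44 mm out from its bolt's axis, half-way up the arm. The arm is 13 mm wide (18 mm at its round end), spans 81 to 99 mm above the worktop; its end is 61 mm from the axis. It turns freely clockwise (1 to 1.5 N here) for 0.2 to 0.5 rad, different each time, then bites and turns its bolt (about 10 N here)
- bolt_2 (a joint): tightening angle of bolt 2, rad, growing clockwise seen from above. Starts between 0 and 0.15, does not change while the lever turns freely, grows with the lever once it bites, stays where it is left (friction), hard stop at 0.95
- bolt_3_axis (a point): point on the upright axis of bolt 3, the bolt under the black lever next clockwise (seen from above) from the red one; 90 mm above the worktop, half-way up the lever's arm
- lever_3_push (a point): point on the centre line of the black lever next clockwise (seen from above) from the red one, 44 mm out from its bolt's axis, half-way up the arm. The arm is 13 mm wide (18 mm at its round end), spans 81 to 99 mm above the worktop; its end is 61 mm from the axis. It turns freely clockwise (1 to 1.5 N here) for 0.2 to 0.5 rad, different each time, then bites and turns its bolt (about 10 N here)
- bolt_3 (a joint): tightening angle of bolt 3, rad, growing clockwise seen from above. Starts between 0 and 0.15, does not change while the lever turns freely, grows with the lever once it bites, stays where it is left (friction), hard stop at 0.95
- bolt_4_axis (a point): point on the upright axis of bolt 4, the bolt under the remaining black lever, opposite lever 3; 90 mm above the worktop, half-way up the lever's arm
- lever_4_push (a point): point on the centre line of the remaining black lever, opposite lever 3, 44 mm out from its bolt's axis, half-way up the arm. The arm is 13 mm wide (18 mm at its round end), spans 81 to 99 mm above the worktop; its end is 61 mm from the axis. It turns freely clockwise (1 to 1.5 N here) for 0.2 to 0.5 rad, different each time, then bites and turns its bolt (about 10 N here)
- bolt_4 (a joint): tightening angle of bolt 4, rad, growing clockwise seen from above. Starts between 0 and 0.15, does not change while the lever turns freely, grows with the lever once it bites, stays where it is left (friction), hard stop at 0.95
- white_bottle_mid (a point): bystander: white bottle with a blue cap, 60 mm across, 116 mm high, upright; point at its centre, half-way up
- solder_reel_mid (a point): bystander: reel of solder wire with blue flanges, 55 mm across, 30 mm high; point at its centre
- flux_bottle_mid (a point): bystander: cream dropper bottle with a red spout, 30 mm across, 93 mm high, upright; point at its centre, half-way up

How it is judged (in metres and radians):
On the way, in this order (a step that is already met when the one before it is completed fails the run):
1. first round: the red lever has been taken past its bite by a part turn (bolt angle 0.2 to 0.7 rad) (value of joint bolt_1 between 0.2 and 0.7 rad), for 0.1 s.
2. first round: the black lever opposite the red one has been taken past its bite by a part turn (bolt angle 0.2 to 0.7 rad) (value of joint bolt_2 between 0.2 and 0.7 rad), for 0.1 s.
3. first round: the black lever next clockwise (seen from above) from the red one has been taken past its bite by a part turn (bolt angle 0.2 to 0.7 rad) (value of joint bolt_3 between 0.2 and 0.7 rad), for 0.1 s.
4. first round: the remaining black lever, opposite lever 3 has been taken past its bite by a part turn (bolt angle 0.2 to 0.7 rad) (value of joint bolt_4 between 0.2 and 0.7 rad), for 0.1 s.
5. second round: the red lever is against its stop (bolt angle over 0.89 rad) (value of joint bolt_1 above 0.89 rad), for 0.1 s.
6. second round: the black lever opposite the red one is against its stop (bolt angle over 0.89 rad) (value of joint bolt_2 above 0.89 rad), for 0.1 s.
7. second round: the black lever next clockwise (seen from above) from the red one is against its stop (bolt angle over 0.89 rad) (value of joint bolt_3 above 0.89 rad), for 0.1 s.
8. second round: the remaining black lever, opposite lever 3 is against its stop (bolt angle over 0.89 rad) (value of joint bolt_4 above 0.89 rad), for 0.1 s.
At the end, for the whole second after the job is handed in: All four bolts are against their stops (each bolt angle over 0.89 rad of 0.95), the two bottles and the reel stand within 15 mm of where they were (value of joint each of bolt_1, bolt_2, bolt_3, bolt_4 above 0.89 rad); the robot touches nothing.
It fails at once if a bolt is tightened beyond 0.7 rad while another has not had its first part turn (0.2 rad) (value of joint any of bolt_1, bolt_2, bolt_3, bolt_4 above 0.7 rad and value of joint any of bolt_1, bolt_2, bolt_3, bolt_4 below 0.2 rad).
It fails at once if a lever is forced: more than 60 N on it (contact force between anything else and lever_1 above 60 N or contact force between anything else and lever_2 above 60 N or contact force between anything else and lever_3 above 60 N or contact force between anything else and lever_4 above 60 N).
It fails at once if a bottle or the solder reel is pushed more than 15 mm (distance of any of white_bottle_mid, solder_reel_mid, flux_bottle_mid from where it was at the start of the episode above 0.015 m).
It also fails if it takes over 69 s, if anything falls off the work surface, if the arm or the gripper's body presses on something with over 40 N, if the wrist force passes 120 N, or if a joint passes its speed limit or range.

## Robot

A 6-joint arm with a two-finger parallel gripper is mounted at the origin on a cart in front of the work surface, level with it; the furniture and walls round the work are solid. World frame = base frame: x ahead of the robot, y to its left, z up, the work surface at z = 0. Lengths are in m, angles in degrees, forces in N, time in s.
With the tool pointing down it reaches from about 0.25 to 0.775 m from the base axis. Payload 8.9 kg.
Tool frame: the origin (TCP) lies at the very end of the fingers, on their centre line; the grasp point (between the pads) lies 19 mm behind it; z points along the fingers, y is the direction in which the jaws open and shut (so a half turn about z gives the same grasp; the last joint's range is limited). The gripper opens to 85 mm and grips with 20 to 120 N. Pads are 22 mm wide; open, the fingers measure 114 mm over their backs; the gripper's body (76 mm by 85 mm) begins 54 mm behind the grasp point. The pads swing forward as they close: fully open they stand 13 mm farther back than shut.
Start: joints at [64.727, 16.656, -8.789, 64.555, 0, 82.019], TCP at [0.156, 0.501, 0.231] pointing down, gripper open.
Joint ranges: [-144.48, 144.48], [-52.06, 99.96], [-74.48, 78.29], [-112.23, 115.85], [-86.99, 84.42], [-180, 180]. Speed limits (degrees/s): [127.2, 127.2, 159.86, 180, 180, 180].

## Interface

Orientations are given as a 3x3 rotation matrix whose columns are the frame's x, y, z axes.
In Python, from station import manip gives the robot as it stands.
- The arm moves only by the tool carry_out, never from a script. Its argument "increments" is a list of rows, each a list of 7 numbers: the gripper command: -1 is shut, 1 is fully open, values between are in proportion, then the shift along the tool's x, y, z in m, then the turn, a rotation vector about the tool's x, y, z in degrees. A call has 1 to 8 rows; each row shifts and turns the commanded pose from where the row before left it, along the tool's axes as they then stand; what a row does not reach is not made up. A row lasts 1/12 s, in which the tool goes at most 41.7 mm and 7.16 degrees, less where a joint would pass 70% of its speed; a pose out of reach is approached as far as the arm can. A call with a gripper value outside its range is refused whole. The fingers move at their own pace and stop on an object; "newtons" is the grip in N (left out, the last holds). Time passes only in rows, so rows that do not move let the fingers close. It gives the time, the measured TCP pose, the force and the opening at its end, in the units of the state.
- manip.sense(): the state, without advancing time (a new reading comes with each control period).
- manip.get_image(name): name is "scene" or "top" or "wrist"; returns (picture, depth): 384x512x3 uint8, red, green, blue; 384x512 float32, m along the optical axis (not along the pixel's ray), 0 where there is no reading.
- manip.camera_params(name): a dict with "vertical_fov" (degrees; the focal length in pixels is half the picture's height over the tangent of half this angle, whatever the lens; pixels are square), "cx", "cy" (the principal point, pixels), "cam_to_world" (4x4, takes a point from camera to world coordinates); the wrist camera has in their place "hand_eye" (4x4, takes a point from camera to tool coordinates, whose origin is the TCP and whose axes are the flange's). Camera axes: x right, y down, z forward; pixel columns grow to the right and rows downward; lengths in m; the calibration is good to about 2 mm. A picture is of the moment at which its call begins: read the wrist's pose just before it. camera_params takes no time and is no camera call.
- manip.job_done(): hands the job in, once; it reports no verdict.
Trained networks look in the newest picture that a camera, given by its name, has taken for a name from the list of things; names that differ only in an ending like _2 or _b are one class to them, and where a whole thing is asked for, a point or a joint stands for the part that bears it (a point fixed in the world has none). Each returns a list of dicts, best first, with "conf" (0 to 1); they miss things now and then, are a little off and sometimes report something else, mostly with a low value. They report only what shows in the picture. A call takes as long as a camera call.
- manip.search_frame(camera, query): "extent" ([left, top, right, bottom] in pixels, round what is visible of it).
- manip.outline_of(camera, query): "pixels" (384x512 bool, what is visible of it) and "extent" ([left, top, right, bottom] in pixels, round what is visible of it).
- manip.tip_of(camera, query): "uv" ([column, row] in pixels: a listed point, or the origin of a listed thing).
The state is a dict: "time_s": time; "q": joint angles; "joint_velocities": joint speeds; "joint_efforts": joint torques, N m; "position": TCP position; "orientation": TCP orientation; "force": force on the tool from outside, world axes, zero at the start; "torque": the same for the moment, N m; "gripper_width": finger opening in m.
Only numpy, scipy, OpenCV 4.12 (cv2) and the standard library are available. Lean on these libraries where they do the work, as an engineer would, in place of code of your own. Each camera call takes 0.05 s, during which the arm holds its last target.

## Working session

There is one attempt and no reset: what is moved stays moved. The work goes in short steps, Python scripts to look and compute and a tool call to move; the robot and the scene stay as the last step left them, time stands still between calls to the robot, and variables do not carry over. Pictures are saved under pics/ and viewed, and the job is handed in when it is done.

Besides the shell and the picture viewer there is one more tool, called after "Emit:" as a command line: name --pt "numbers of a row" for each row, then --argument value for the rest. carry_out: Moves the arm, as the interface text tells. Its arguments: {"type":"object","properties":{"increments":{"type":"array","items":{"type":"array","items":{"type":"number"}}},"newtons":{"type":"number"}},"required":["increments"]}

```bash
ls; mkdir -p pics; python3 - <<'E'
from station import manip
import cv2
s=manip.sense();print({k:s[k] for k in ('time_s','q','position','orientation','force','gripper_width')})
for n in ('scene','top','wrist'):
    im,d=manip.get_image(n);cv2.imwrite(f'pics/{n}0.png',im[:,:,::-1])
    import numpy as np
    np.save(f'pics/{n}0.npy',d)
    print(n,manip.camera_params(n))
    for q in ('chamber','bolt_1_axis','lever_1_push','lever_2_push','white_bottle_mid','solder_reel_mid','flux_bottle_mid'):
        if n!='wrist': print(q,[(np.round(r['uv'],1).tolist(),round(r['conf'],2)) for r in manip.tip_of(n,q)])
E
```

```text
pics
{'time_s': 0.0, 'q': array([ 6.47275048e+01,  1.66906104e+01, -8.83081323e+00,  6.45553952e+01,
       -2.01158891e-03,  8.20186381e+01]), 'position': array([0.15586048, 0.50086531, 0.23071873]), 'orientation': array([[-9.54806774e-01,  2.97226735e-01, -5.40646132e-04],
       [ 2.97227188e-01,  9.54805997e-01, -1.22740505e-03],
       [ 1.51394572e-04, -1.33262939e-03, -9.99999101e-01]]), 'force': array([-0.18137398, -0.04042936,  0.00599179]), 'gripper_width': 0.08520469365592585}
scene {'vertical_fov': 53.53589412656096, 'cx': 251.7683460240234, 'cy': 191.61107198709664, 'cam_to_world': array([[ 0.85840548, -0.33799101,  0.38587836,  0.21335296],
       [-0.51296758, -0.56862459,  0.64306325, -0.2834346 ],
       [ 0.00207033, -0.7499521 , -0.66148889,  0.6337936 ],
       [ 0.        ,  0.        ,  0.        ,  1.        ]])}
chamber [([225.2, 213.6], 0.73)]
bolt_1_axis [([206.2, 195.0], 0.71)]
lever_1_push [([196.1, 207.7], 0.67), ([242.4, 176.1], 0.56)]
lever_2_push [([246.4, 163.5], 0.47)]
white_bottle_mid [([301.7, 250.9], 0.9), ([196.5, 209.3], 0.38)]
solder_reel_mid [
[... 503 characters left out ...]
 0.72)]
lever_1_push [([253.4, 255.5], 0.7), ([257.0, 211.2], 0.25)]
lever_2_push [([222.2, 181.9], 0.5)]
white_bottle_mid [([199.2, 233.8], 0.65), ([323.7, 191.5], 0.56)]
solder_reel_mid [([297.4, 155.5], 0.86)]
flux_bottle_mid [([316.3, 238.7], 0.45)]
wrist {'vertical_fov': 62.88155744166188, 'cx': 258.20059851978067, 'cy': 195.4374832182089, 'hand_eye': array([[ 4.08226862e-04, -9.58569438e-01, -2.84858676e-01,
         7.30678378e-02],
       [ 9.99999878e-01,  3.11848594e-04,  3.83693000e-04,
        -4.11414371e-04],
       [-2.78963605e-04, -2.84858798e-01,  9.58569448e-01,
        -1.43475351e-01],
       [ 0.00000000e+00,  0.00000000e+00,  0.00000000e+00,
         1.00000000e+00]])}
```

View pics/scene0.png

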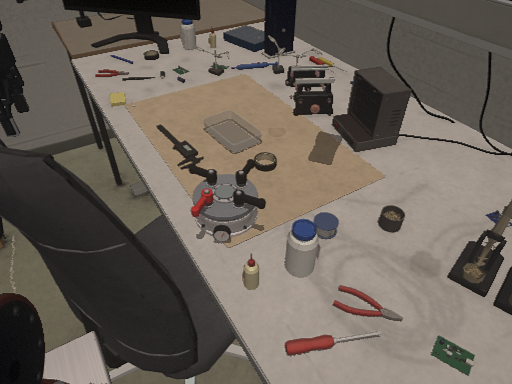

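View pics/top0.png

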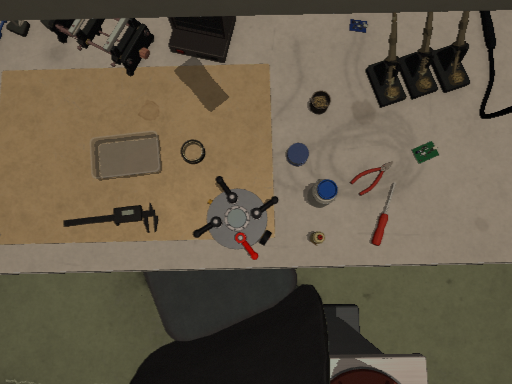

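View pics/wrist0.png

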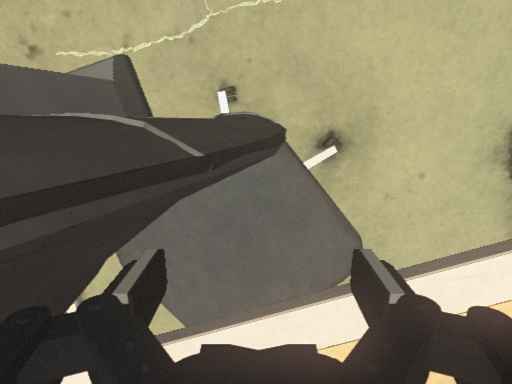

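```bash
cat > h.py <<'E'
import numpy as np, cv2
from station import manip
def cloud(n,d,T=None):
    p=manip.camera_params(n); f=192/np.tan(np.radians(p['vertical_fov']/2))
    v,u=np.mgrid[0:384,0:512]
    c=np.stack([(u-p['cx'])/f*d,(v-p['cy'])/f*d,d],-1)
    M=p['cam_to_world'] if T is None else T@p['hand_eye']
    return c@M[:3,:3].T+M[:3,3]
def ray(n,u,v,z):
    p=manip.camera_params(n); f=192/np.tan(np.radians(p['vertical_fov']/2)); M=p['cam_to_world']
    r=M[:3,:3]@np.array([(u-p['cx'])/f,(v-p['cy'])/f,1]); t=(z-M[2,3])/r[2]
    return M[:3,3]+t*r
E
python3 - <<'E'
from h import *
for n in ('top','scene'):
    d=np.load(f'pics/{n}0.npy'); im=cv2.imread(f'pics/{n}0.png')
    P=cloud(n,d); ok=d>0
    z=P[...,2]
    # desk
    print(n,'desk z',np.median(z[ok&(abs(z)<.02)]))
    # height map
    c0=ray(n,*((239,219.5) if n=='top' else (225,213.6)),0.0); print('chamber',c0)
    near=ok&(np.hypot(P[...,0]-c0[0],P[...,1]-c0[1])<.13)
    lid=near&(abs(z-.066)<.006); lev=near&(z>.076)&(z<.108)
    print(lid.sum(),lev.sum(), P[lid].mean(0))
    np.save(f'pics/lev_{n}.npy',P[lev])
    # circle from lid
    H,xe,ye=np.histogram2d(P[lev][:,0],P[lev][:,1],bins=1)
    r,_=cv2.minEnclosingCircle(P[lid][:,:2].astype(np.float32)),0; print(r)
    hi=ok&(z>.03)&(P[...,0]<.9)
    ncc,l,st,ce=cv2.connectedComponentsWithStats(hi.astype(np.uint8))
    for i in range(1,ncc):
        if st[i,4]>60: q=P[l==i]; print(st[i],q.min(0).round(3),q.max(0).round(3),q.mean(0).round(3))
    # chair: x< .3
    ch=ok&(z>.0)&(P[...,0]<.27)
    print('chair',ch.sum(), P[ch].min(0),P[ch].max(0))
# levers map in top-down
g=np.zeros((600,600,3),np.uint8)
c=np.array([.353,.28])
d=np.load('pics/top0.npy');c=ray('top',239,219.5,0.0)[:2]
for n,col in (('top',(0,255,0)),('scene',(0,0,255))):
    q=np.load(f'pics/lev_{n}.npy')
    for p in q:
        u=int(300-(p[1]-c[1])*2200);v=int(300-(p[0]-c[0])*2200)
        if 0<=u<600 and 0<=v<600: cv2.circle(g,(u,v),2,col,-1)
cv2.imwrite('pics/map.png',g)
E
```

```text
top desk z 0.0015359611149339258
chamber [0.49243084 0.29267347 0.        ]
1990 916 [0.48917142 0.29537049 0.06660652]
((0.4908570349216461, 0.2956547439098358), 0.0732225552201271)
[   0    0  512   21 7902] [ 0.743 -0.114  0.448] [0.748 0.607 0.492] [0.745 0.284 0.468]
[374  42  27  44 581] [ 0.834 -0.126  0.03 ] [ 0.9   -0.069  0.127] [ 0.869 -0.093  0.071]
[408  48  27  30 438] [ 0.856 -0.21   0.03 ] [ 0.9   -0.158  0.096] [ 0.884 -0.179  0.063]
[443  52  21  19 188] [ 0.874 -0.297  0.03 ] [ 0.9   -0.25   0.082] [ 0.891 -0.268  0.049]
[120  59  11  12  79] [0.892 0.565 0.032] [0.9   0.589 0.074] [0.896 0.579 0.057]
[388  87  12  12  67] [ 0.8   -0.131  0.03 ] [ 0.83  -0.101  0.037] [ 0.815 -0.112  0.032]
[311  91  20  20 107] [0.771 0.051 0.03 ] [0.821 0.101 0.042] [0.796 0.074 0.036]
[479 106  33  13 187] [ 0.702 -0.345  0.03 ] [ 0.757 -0.299  0.186] [ 0.718 -0.31   0.123]
[ 89 131  71  48 496] [0.6   0.491 0.03 ] [0.722 0.672 0.042] [0.667 0.592 0.037]
[287 143  22  21 212] [0.631 0.113 0.03 ] [0.684 0.167 0.037] [0.657 0.139 0.031]
[ 193  176   85   84 3387] [0.394 0.199 0.03
[... 1103 characters left out ...]
186   177 15485] [0.088 0.097 0.03 ] [0.308 0.485 0.367] [0.198 0.142 0.227]
[ 188  159   77   76 3355] [0.391 0.194 0.03 ] [0.585 0.392 0.106] [0.479 0.277 0.074]
[381 205  24  19 181] [0.767 0.048 0.03 ] [0.821 0.1   0.041] [0.794 0.074 0.036]
[ 463  209   49   70 1054] [ 0.797 -0.134  0.03 ] [ 0.9   -0.071  0.131] [ 0.86  -0.103  0.07 ]
[ 285  212   54   58 1619] [0.516 0.054 0.03 ] [0.683 0.164 0.119] [0.556 0.083 0.076]
[242 254  17  28 306] [0.424 0.082 0.03 ] [0.454 0.11  0.093] [0.436 0.091 0.054]
[   0  293   47   91 3658] [ 0.081 -0.067  0.085] [0.135 0.051 0.351] [ 0.121 -0.03   0.302]
chair 22533 [ 5.79886796e-02 -6.72643044e-02  6.61947313e-07] [0.26996299 1.99726058 0.42743419]
```

View pics/map.png

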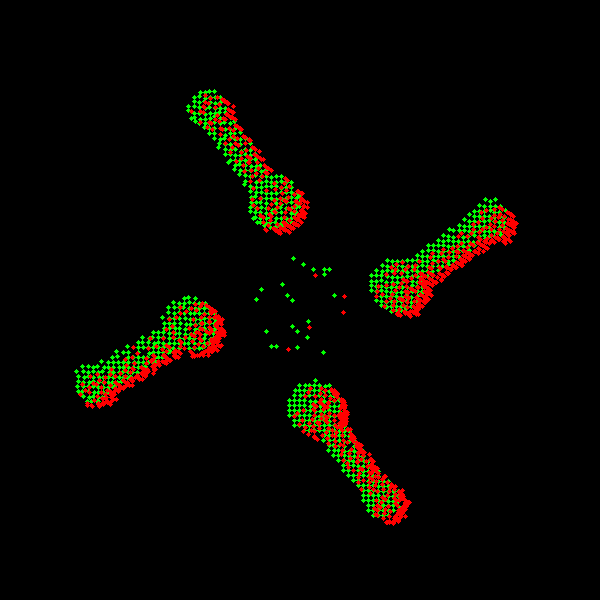

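```bash
python3 - <<'E'
from h import *
from scipy.optimize import least_squares
for sel in (('top',),('scene',),('top','scene')):
    q=np.vstack([np.load(f'pics/lev_{n}.npy') for n in sel]); 
    q=q[(q[:,2]>.094)&(q[:,2]<.108)][:,:2]
    if sel==('top',): q0=q
    def model(p):
        c=p[:2];phi=p[2]
        out=[]
        for k in range(4):
            a=phi-k*np.pi/2
            b=c+.048*np.array([np.cos(a),np.sin(a)])
            e=np.array([np.cos(p[3+k]),np.sin(p[3+k])])
            t=np.clip((q-b)@e,0,.052)
            # capsule centerline residual
            out.append(np.linalg.norm(q-b-t[:,None]*e,axis=1))
        return np.min(out,0)
    def res(p): return np.maximum(model(p)-0.000,0)
    phi0=np.pi
    a0=[np.radians(180+0)+.6 for k in range(1)]
    lv=[phi0-k*np.pi/2+.5 for k in range(4)]
    best=None
    for dc in (0,):
        r=least_squares(res,[.490,.294,phi0,*lv],loss='soft_l1',f_scale=.004)
    p=r.x
    print(sel,len(q),'c',p[:2].round(4),'phi',np.degrees(p[2]).round(1),'lev',np.degrees(p[3:]).round(1),'rel',np.degrees(p[3:]-[p[2]-k*np.pi/2 for k in range(4)]).round(1),'rms',np.sqrt((model(p)**2).mean()))
    for k in range(4):
        a=p[2]-k*np.pi/2; print(k,(p[:2]+.048*np.array([np.cos(a),np.sin(a)])).round(4))
# chair height grid
G={}
for n in ('top','scene'):
    d=np.load(f'pics/{n}0.npy');P=cloud(n,d)[d>0]
    P=P[(P[:,0]<.36)&(P[:,0]>-.2)&(P[:,1]>-.2)&(P[:,1]<.7)&(P[:,2]>-.1)&(P[:,2]<.6)]
    for p in P:
        k=(int(np.floor(p[0]/.04)),int(np.floor(p[1]/.05)));G[k]=max(G.get(k,-1),p[2])
ys=range(13,-5,-1)
print('x\\y',[round(y*.05,2) for y in ys])
for x in range(8,-3,-1): print(f'{x*.04:.2f}',[f'{G.get((x,y),np.nan):.2f}' for y in ys])
E
```

```text
('top',) 848 c [0.4902 0.2953] phi 190.2 lev [218.  122.4  36.3 -53.3] rel [27.8 22.2 26.2 26.5] rms 0.005995311389685209
0 [0.4429 0.2869]
1 [0.4817 0.3426]
2 [0.5374 0.3038]
3 [0.4986 0.2481]
('scene',) 735 c [0.4868 0.2902] phi 190.5 lev [217.5 120.8  35.8 -53.2] rel [27.  20.3 25.3 26.3] rms 0.00605512648765308
0 [0.4396 0.2814]
1 [0.4781 0.3374]
2 [0.534  0.2989]
3 [0.4956 0.243 ]
('top', 'scene') 1583 c [0.4886 0.2929] phi 190.3 lev [217.9 121.3  36.4 -53.6] rel [27.6 21.  26.1 26.1] rms 0.006435067604356076
0 [0.4414 0.2843]
1 [0.48   0.3401]
2 [0.5358 0.3015]
3 [0.4972 0.2457]
x\y [0.65, 0.6, 0.55, 0.5, 0.45, 0.4, 0.35, 0.3, 0.25, 0.2, 0.15, 0.1, 0.05, 0.0, -0.05, -0.1, -0.15, -0.2]
0.32 ['nan', 'nan', 'nan', 'nan', 'nan', 'nan', 'nan', 'nan', 'nan', 'nan', 'nan', 'nan', 'nan', 'nan', 'nan', 'nan', 'nan', 'nan']
0.28 ['nan', 'nan', 'nan', 'nan', 'nan', 'nan', 'nan', 'nan', 'nan', 'nan', '0.01', '0.16', '0.08', 'nan', 'nan', 'nan', 'nan', 'nan']
0.24 ['nan', 'nan', 'nan', 'nan', 'nan', 'nan', 'nan', 'nan', 'nan', '0.10', '0.24', '0.28', '0.08', 'nan', 'nan', 'nan', 'nan', 'nan
[... 407 characters left out ...]
.00', '0.00', '0.00']
0.08 ['nan', 'nan', 'nan', 'nan', '0.24', '0.24', '0.11', '0.13', '0.22', '0.22', '0.30', '0.00', '0.09', '0.10', '0.34', '0.33', '0.00', '0.00']
0.04 ['nan', 'nan', 'nan', 'nan', 'nan', 'nan', 'nan', 'nan', 'nan', 'nan', '0.00', '0.01', '0.02', 'nan', 'nan', 'nan', 'nan', 'nan']
0.00 ['nan', 'nan', 'nan', 'nan', 'nan', 'nan', 'nan', 'nan', 'nan', 'nan', 'nan', 'nan', 'nan', 'nan', 'nan', 'nan', 'nan', 'nan']
-0.04 ['nan', 'nan', 'nan', 'nan', 'nan', 'nan', 'nan', 'nan', 'nan', 'nan', 'nan', 'nan', 'nan', 'nan', 'nan', 'nan', 'nan', 'nan']
-0.08 ['nan', 'nan', 'nan', 'nan', 'nan', 'nan', 'nan', 'nan', 'nan', 'nan', 'nan', 'nan', 'nan', 'nan', 'nan', 'nan', 'nan', 'nan']
```

Emit:
carry_out --pt "-1 -0.01 -0.003 -0.035 0 0 0" --pt "-1 -0.02 -0.006 -0.03 0 0 0" --pt "-1 -0.03 -0.01 -0.02 0 0 0" --pt "-1 -0.035 -0.011 0 0 0 0" --pt "-1 -0.035 -0.011 0 0 0 0" --newtons 60

```text
time_s: 1.27
position: [0.2692, 0.4234, 0.3178]
orientation: [[-0.955, 0.296, 0.002], [0.296, 0.955, 0.002], [-0.001, 0.003, -1.0]]
force: [0.3, 0.7, -1.2]
gripper_width: 0.0253
```

```bash
python3 - <<'E'
from station import manip
s=manip.sense();print({k:s[k] for k in ('time_s','q','position','orientation','force','gripper_width','joint_efforts')})
E
```

```text
{'time_s': 1.2667, 'q': array([ 4.91909786e+01,  1.20631031e+01, -1.93653227e+00,  7.58216421e+01,
        5.65375780e-04,  6.63992685e+01]), 'position': array([0.2692332 , 0.42336168, 0.31782828]), 'orientation': array([[-0.95523431,  0.29584334,  0.00203111],
       [ 0.29584772,  0.95523218,  0.00236742],
       [-0.0012398 ,  0.00286234, -0.99999513]]), 'force': array([ 0.28913342,  0.6544425 , -1.22846681]), 'gripper_width': 0.02534388687663647, 'joint_efforts': array([  8.35435688, -52.88251877,  35.77135205,   0.8268135 ,
         0.0550209 ,   1.51624627])}
```

Emit:
carry_out --pt "-1 -0.036 -0.011 0 0 0 0" --pt "-1 -0.036 -0.011 0 0 0 0" --pt "-1 -0.036 -0.011 0.005 0 0 0" --pt "-1 -0.036 -0.011 0.01 0 0 0" --pt "-1 -0.036 -0.012 0.01 0 0 0" --pt "-1 -0.036 -0.012 0.01 0 0 0" --pt "-1 -0.036 -0.012 0.01 0 0 0" --pt "-1 -0.036 -0.012 0.01 0 0 0"

```text
time_s: 1.93
position: [0.517, 0.2486, 0.2609]
orientation: [[-0.955, 0.297, 0.0], [0.297, 0.955, 0.0], [-0.0, 0.0, -1.0]]
force: [-0.4, 1.2, -0.1]
gripper_width: 0.0002
```

Emit:
carry_out --pt "-1 0 0 0.01 0 0 7" --pt "-1 0 0 0.01 0 0 7" --pt "-1 0 0 0.01 0 0 7" --pt "-1 0 0 0.01 0 0 7" --pt "-1 0 0 0.01 0 0 6.7" --pt "-1 0 0 0 0 0 0"

```text
time_s: 2.43
position: [0.5146, 0.2496, 0.2094]
orientation: [[-0.611, 0.791, -0.003], [0.791, 0.611, -0.001], [0.001, -0.003, -1.0]]
force: [-0.1, -0.0, -0.6]
gripper_width: 0.0
```

```bash
python3 - <<'E'
from h import *
s=manip.sense();print({k:s[k] for k in ('time_s','q','position','orientation','force','gripper_width')})
T=np.eye(4);T[:3,:3]=s['orientation'];T[:3,3]=s['position']
im,d=manip.get_image('wrist');cv2.imwrite('pics/wrist1.png',im[:,:,::-1])
P=cloud('wrist',d,T);z=P[...,2]
ok=(d>0)&(np.hypot(P[...,0]-.489,P[...,1]-.293)<.13)
np.save('pics/P1.npy',P);np.save('pics/d1.npy',d)
print('desk',np.median(z[(d>0)&(abs(z)<.015)]),'lid',np.median(z[ok&(abs(z-.066)<.006)]))
i2,d2=manip.get_image('top');cv2.imwrite('pics/top1.png',i2[:,:,::-1])
E
```

```text
{'time_s': 2.4333, 'q': array([ 1.85548663e+01,  2.26226601e+01, -3.44479188e+00,  6.41077823e+01,
        1.29754725e-03,  7.08586565e+01]), 'position': array([0.51461609, 0.24964118, 0.20941785]), 'orientation': array([[-6.11473182e-01,  7.91259818e-01, -2.90663845e-03],
       [ 7.91264493e-01,  6.11473299e-01, -9.51755420e-04],
       [ 1.02424598e-03, -2.88189272e-03, -9.99995323e-01]]), 'force': array([-0.09172153, -0.01002571, -0.64055035]), 'gripper_width': 3.657984268595099e-05}
desk 0.002540687501435379 lid 0.06691259467980759
```

View pics/wrist1.png

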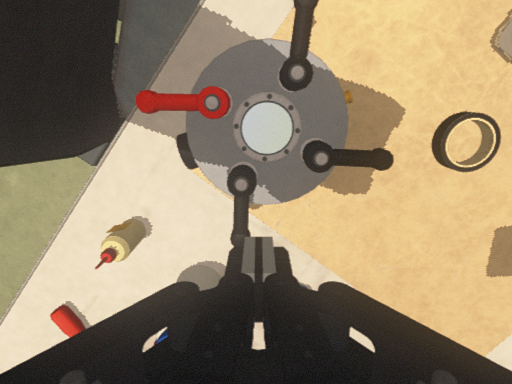

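View pics/top1.png

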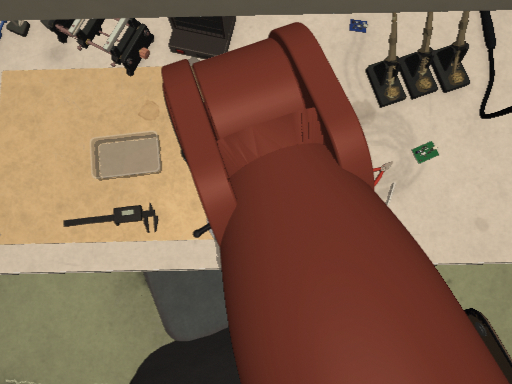

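```bash
cat > fit.py <<'E'
from h import *
from scipy.optimize import least_squares
def fit(q,p0,fixed=None):
    def model(p):
        c=p[:2];out=[]
        for k in range(4):
            a=p[2]-k*np.pi/2
            b=c+.048*np.array([np.cos(a),np.sin(a)])
            e=np.array([np.cos(p[3+k]),np.sin(p[3+k])])
            t=np.clip((q-b)@e,0,.052)
            out.append(np.linalg.norm(q-b-t[:,None]*e,axis=1))
        return np.min(out,0)
    r=least_squares(model,p0,loss='soft_l1',f_scale=.004)
    return r.x,np.sqrt((model(r.x)**2).mean())
def show(p,e):
    print('c',p[:2].round(4),'phi',np.degrees(p[2]).round(1),'lev',np.degrees(p[3:]).round(1),'rms',e.round(4))
    for k in range(4):
        a=p[2]-k*np.pi/2; print('lever',(1,3,2,4)[k],(p[:2]+.048*np.array([np.cos(a),np.sin(a)])).round(4))
E
python3 - <<'E'
from fit import *
P=np.load('pics/P1.npy');d=np.load('pics/d1.npy');z=P[...,2]
v,u=np.mgrid[0:384,0:512]
ok=(d>0)&(np.hypot(P[...,0]-.489,P[...,1]-.293)<.13)&(v<236)
q=P[ok&(z>.095)&(z<.108)]
print(len(q),np.median(q[:,2]))
p0=[.4886,.2929,np.radians(190.3),*np.radians([217.9,121.3,36.4,-53.6])]
show(*fit(q[:,:2],p0))
lid=P[ok&(abs(z-.0669)<.003)][:,:2].astype(np.float32)
print(cv2.minEnclosingCircle(lid))
E
```

```text
6750 0.10009836477631703
c [0.4882 0.2941] phi 189.9 lev [218.5 122.7  37.2 -52.2] rms 0.006
lever 1 [0.441  0.2859]
lever 3 [0.48   0.3414]
lever 2 [0.5355 0.3024]
lever 4 [0.4965 0.2469]
((0.4882466197013855, 0.2941877841949463), 0.07282277941703796)
```

Emit:
carry_out --pt "-1 0.0165 -0.026 0.01 0 0 0" --pt "-1 0.0165 -0.026 0.01 0 0 0" --pt "-1 0.0165 -0.026 0.01 0 0 0" --pt "-1 0 0 0.035 0 0 0" --pt "-1 0 0 0.035 0 0 0" --pt "-1 0 0 0.028 0 0 0" --pt "-1 0 0 0 0 0 0"

```text
time_s: 3.12
position: [0.421, 0.24, 0.08]
orientation: [[-0.619, 0.786, -0.005], [0.786, 0.619, -0.002], [0.002, -0.006, -1.0]]
force: [-0.8, -0.3, -0.8]
gripper_width: -0.0001
```

```bash
python3 - <<'E'
from h import *
s=manip.sense();print({k:s[k] for k in ('time_s','q','position','force')})
im,d=manip.get_image('wrist');cv2.imwrite('pics/wrist2.png',im[:,:,::-1])
im,d=manip.get_image('scene');cv2.imwrite('pics/scene2.png',im[:,:,::-1])
E
```

```text
{'time_s': 3.1167, 'q': array([ 2.10409051e+01,  2.09779643e+01, -2.77883709e+01,  4.15661146e+01,
        1.21362122e-04,  7.28147219e+01]), 'position': array([0.42097245, 0.24004974, 0.08003339]), 'force': array([-0.84296347, -0.33839021, -0.76950852])}
```

View pics/wrist2.png

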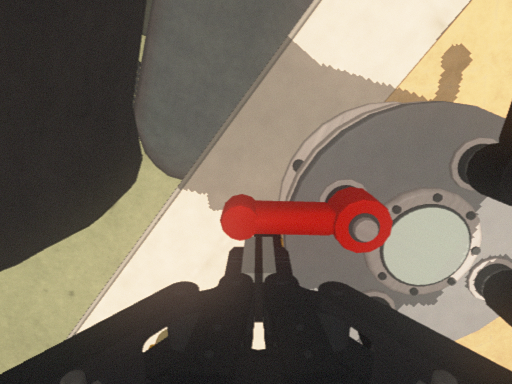

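View pics/scene2.png

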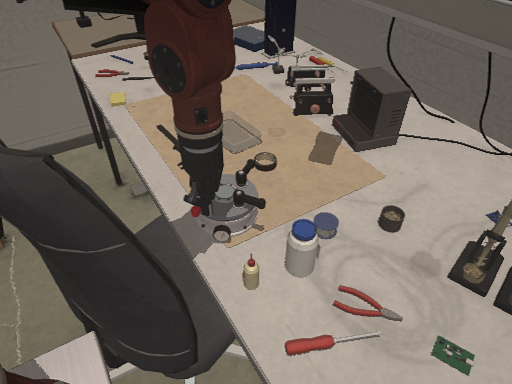

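Emit:
carry_out --pt "-1 0.005 0 0 0 0 0" --pt "-1 0.0039 -0.0014 0 0 0 5" --pt "-1 0.0039 -0.0014 0 0 0 5"

```text
time_s: 3.47
position: [0.4154, 0.2505, 0.0855]
orientation: [[-0.467, 0.884, 0.004], [0.884, 0.467, 0.001], [-0.001, 0.004, -1.0]]
force: [1.2, -1.7, -1.2]
gripper_width: 0.0001
```

Emit:
carry_out --pt "-1 0.0031 -0.0011 0 0 0 4"

```text
time_s: 3.55
position: [0.4128, 0.2528, 0.0856]
orientation: [[-0.404, 0.915, 0.004], [0.915, 0.404, 0.001], [-0.0, 0.004, -1.0]]
force: [0.6, -0.9, 0.5]
gripper_width: 0.0004
```

Emit:
carry_out --pt "-1 0.0031 -0.0011 0 0 0 4"

```text
time_s: 3.63
position: [0.4107, 0.2549, 0.0856]
orientation: [[-0.34, 0.941, 0.004], [0.941, 0.34, 0.0], [-0.001, 0.004, -1.0]]
force: [5.2, -9.9, -0.3]
gripper_width: -0.0002
```

Emit:
carry_out --pt "-1 0.0031 -0.0011 0 0 0 4"

```text
time_s: 3.72
position: [0.409, 0.2564, 0.0856]
orientation: [[-0.273, 0.962, 0.005], [0.962, 0.273, -0.002], [-0.003, 0.004, -1.0]]
force: [3.7, -9.7, -0.8]
gripper_width: -0.0001
```

Emit:
carry_out --pt "-1 0.0031 -0.0011 0 0 0 4" --pt "-1 0.0031 -0.0011 0 0 0 4"

```text
time_s: 3.88
position: [0.4053, 0.2615, 0.0855]
orientation: [[-0.136, 0.991, 0.004], [0.991, 0.136, -0.003], [-0.003, 0.004, -1.0]]
force: [3.7, -10.0, 0.5]
gripper_width: -0.0
```

```bash
cat > st.py <<'E'
from h import *
import sys
B={1:(.441,.2856),2:(.5355,.302),3:(.480,.341),4:(.4966,.2466)}
def st():
    s=manip.sense();R=s['orientation'];p=s['position'];psi=np.degrees(np.arctan2(R[1,0],R[0,0]))
    print('t',s['time_s'],'p',p.round(4),'psi',round(psi,1),'F',s['force'].round(1),'Ftool',(R.T@s['force']).round(1),'q1,6',s['q'][[0,5]].round(0))
    for k,b in B.items():
        r=R[:2,:2].T@(np.array(b)-p[:2]); print(k,'bolt in tool',r.round(4))
    return s
st()
E
python3 st.py
```

```text
t 3.8833 p [0.4053 0.2615 0.0855] psi 97.8 F [  3.7 -10.    0.5] Ftool [-10.4   2.3  -0.4] q1,6 [ 24. 106.]
1 bolt in tool [0.019  0.0387]
2 bolt in tool [0.0224 0.1345]
3 bolt in tool [0.0686 0.0849]
4 bolt in tool [-0.0272  0.0885]
```

Emit:
carry_out --pt "-1 0.0035 -0.0025 0 0 0 4" --pt "-1 0.0035 -0.0025 0 0 0 4" --pt "-1 0 0 0 0 0 0"

```text
time_s: 4.13
position: [0.4011, 0.2686, 0.0858]
orientation: [[0.004, 1.0, 0.008], [1.0, -0.004, -0.002], [-0.002, 0.008, -1.0]]
force: [8.3, -6.8, -4.0]
gripper_width: 0.0001
```

```bash
python3 - <<'E'
from st import *
im,d=manip.get_image('wrist');cv2.imwrite('pics/wrist3.png',im[:,:,::-1])
E
```

```text
t 4.1333 p [0.4011 0.2686 0.0858] psi 89.7 F [ 8.3 -6.8 -4. ] Ftool [-6.8  8.3  4. ] q1,6 [ 25. 116.]
1 bolt in tool [0.0172 0.0398]
2 bolt in tool [0.034  0.1342]
3 bolt in tool [0.0727 0.0786]
4 bolt in tool [-0.0216  0.0956]
```

View pics/wrist3.png

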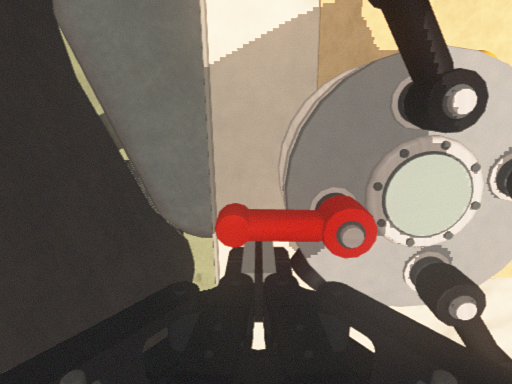

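Emit:
carry_out --pt "-1 -0.01 0.004 0 0 0 0" --pt "-1 0 0 -0.03 0 0 0" --pt "-1 0 0 -0.03 0 0 0" --pt "-1 0.017 0.029 0 0 0 0" --pt "-1 0.017 0.029 0 0 0 0" --pt "-1 0.017 0.029 0 0 0 0" --pt "-1 0.017 0.029 0 0 0 0" --pt "-1 0.017 0.029 0 0 0 0"

```text
time_s: 4.85
position: [0.5486, 0.3447, 0.1455]
orientation: [[-0.001, 1.0, 0.002], [1.0, 0.001, 0.002], [0.002, 0.002, -1.0]]
force: [0.6, -1.0, -0.4]
gripper_width: 0.0001
```

Emit:
carry_out --pt "-1 0 0 0 0 0 -7" --pt "-1 0 0 0 0 0 -7" --pt "-1 0 0 0 0 0 -7" --pt "-1 0 0 0 0 0 -7" --pt "-1 0 0 0 0 0 -7" --pt "-1 0 0 0 0 0 -2" --pt "-1 0 0 0 0 0 0"

```text
time_s: 5.43
position: [0.5472, 0.3439, 0.1451]
orientation: [[-0.604, 0.797, 0.002], [0.797, 0.604, 0.001], [0.0, 0.002, -1.0]]
force: [-0.8, 0.1, -0.6]
gripper_width: 0.0003
```

```bash
python3 - <<'E'
from st import *
im,d=manip.get_image('wrist');cv2.imwrite('pics/wrist4.png',im[:,:,::-1])
E
```

```text
t 5.4333 p [0.5472 0.3439 0.1451] psi 127.1 F [-0.8  0.1 -0.6] Ftool [ 0.5 -0.6  0.6] q1,6 [26. 79.]
1 bolt in tool [ 0.0177 -0.1199]
2 bolt in tool [-0.0263 -0.0346]
3 bolt in tool [ 0.0383 -0.0553]
4 bolt in tool [-0.047  -0.0991]
```

View pics/wrist4.png

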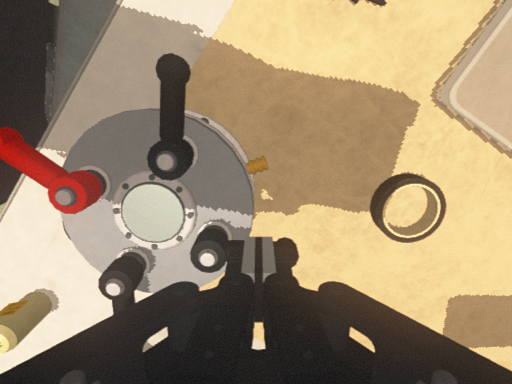

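Emit:
carry_out --pt "-1 0 0.003 0.03 0 0 0" --pt "-1 0 0 0.03 0 0 0" --pt "-1 -0.006 0 0 0 0 0" --pt "-1 -0.0035 0.0014 0 0 0 5"

```text
time_s: 5.82
position: [0.5549, 0.3377, 0.0828]
orientation: [[-0.53, 0.848, -0.003], [0.848, 0.53, -0.001], [0.0, -0.003, -1.0]]
force: [-1.6, 1.5, -0.2]
gripper_width: 0.0004
```

Emit:
carry_out --pt "-1 -0.0028 0.0011 0 0 0 4"

```text
time_s: 5.9
position: [0.5586, 0.3366, 0.0845]
orientation: [[-0.465, 0.885, -0.001], [0.885, 0.465, 0.0], [0.001, -0.0, -1.0]]
force: [-1.5, 0.5, -1.3]
gripper_width: -0.0002
```

Emit:
carry_out --pt "-1 -0.0028 0.0011 0 0 0 4"

```text
time_s: 5.98
position: [0.5611, 0.3349, 0.085]
orientation: [[-0.403, 0.915, 0.0], [0.915, 0.403, 0.001], [0.001, 0.0, -1.0]]
force: [-1.2, 1.3, -0.5]
gripper_width: -0.0
```

Emit:
carry_out --pt "-1 -0.0028 0.0011 0 0 0 4"

```text
time_s: 6.07
position: [0.5632, 0.3331, 0.0852]
orientation: [[-0.338, 0.941, 0.0], [0.941, 0.338, 0.002], [0.001, 0.001, -1.0]]
force: [-5.8, 9.2, -0.9]
gripper_width: -0.0
```

```bash
python3 st.py
```

```text
t 6.0667 p [0.5632 0.3331 0.0852] psi 109.8 F [-5.8  9.2 -0.9] Ftool [10.7 -2.3  1. ] q1,6 [24. 94.]
1 bolt in tool [-0.0034 -0.1311]
2 bolt in tool [-0.0199 -0.0366]
3 bolt in tool [ 0.0355 -0.0757]
4 bolt in tool [-0.0589 -0.0919]
```

Bite at ψ≈110 (lever ≈20°). Going on about 20° more.

Emit:
carry_out --pt "-1 -0.0028 0.0011 0 0 0 4" --pt "-1 -0.0028 0.0011 0 0 0 4"

```text
time_s: 6.23
position: [0.5664, 0.3303, 0.0853]
orientation: [[-0.205, 0.979, -0.001], [0.979, 0.205, 0.005], [0.005, 0.0, -1.0]]
force: [-3.7, 11.1, -2.5]
gripper_width: -0.0005
```

Emit:
carry_out --pt "-1 -0.0028 0.0011 0 0 0 4" --pt "-1 -0.0028 0.0011 0 0 0 4" --pt "-1 -0.0028 0.0011 0 0 0 4" --pt "-1 0 0 0 0 0 0"

```text
time_s: 6.57
position: [0.5716, 0.3224, 0.0854]
orientation: [[0.004, 1.0, 0.001], [1.0, -0.004, 0.005], [0.005, 0.001, -1.0]]
force: [-0.4, 9.8, -2.5]
gripper_width: -0.0002
```

```bash
python3 - <<'E'
from st import *
im,d=manip.get_image('wrist');cv2.imwrite('pics/wrist5.png',im[:,:,::-1])
E
```

```text
t 6.5667 p [0.5716 0.3224 0.0854] psi 89.8 F [-0.4  9.8 -2.5] Ftool [ 9.8 -0.4  2.5] q1,6 [ 23. 113.]
1 bolt in tool [-0.0373 -0.1305]
2 bolt in tool [-0.0205 -0.036 ]
3 bolt in tool [ 0.0182 -0.0917]
4 bolt in tool [-0.0761 -0.0747]
```

View pics/wrist5.png

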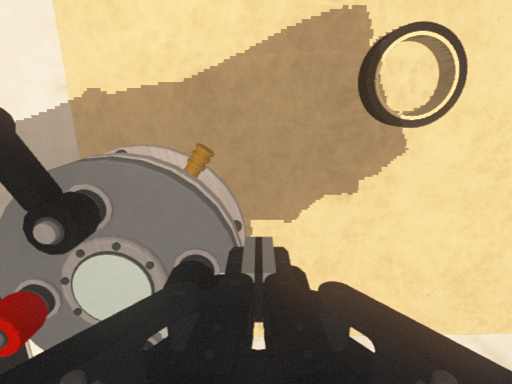

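Emit:
carry_out --pt "-1 0.012 0 0 0 0 0" --pt "-1 0 0 -0.03 0 0 0" --pt "-1 0 0 -0.03 0 0 0" --pt "-1 0.007 -0.033 0 0 0 0" --pt "-1 0.006 -0.033 0 0 0 0" --pt "-1 0.006 -0.033 0 0 0 0" --pt "-1 0.006 -0.033 0 0 0 0" --pt "-1 0 0 0 0 0 -7"

```text
time_s: 7.28
position: [0.4336, 0.3581, 0.1448]
orientation: [[-0.121, 0.993, -0.003], [0.993, 0.121, -0.001], [-0.0, -0.003, -1.0]]
force: [0.3, 0.7, -1.3]
gripper_width: 0.0002
```

Emit:
carry_out --pt "-1 0 0 0 0 0 -7" --pt "-1 0 0 0 0 0 -7" --pt "-1 0 0 0 0 0 -7" --pt "-1 0 0 0 0 0 -7" --pt "-1 0 0 0 0 0 -7" --pt "-1 0 0 0 0 0 -7" --pt "-1 0 0 0 0 0 -7" --pt "-1 0 0 0 0 0 -7"

```text
time_s: 7.95
position: [0.4396, 0.3578, 0.145]
orientation: [[-0.893, 0.449, 0.001], [0.449, 0.893, 0.0], [-0.001, 0.001, -1.0]]
force: [-0.2, 0.2, 0.2]
gripper_width: -0.0003
```

Emit:
carry_out --pt "-1 0 0 0 0 0 -7" --pt "-1 0 0 0 0 0 -7" --pt "-1 0 0 0 0 0 -7" --pt "-1 0 0 0 0 0 -7" --pt "-1 0 0 0 0 0 -7" --pt "-1 0 0 0 0 0 -7" --pt "-1 0 0 0 0 0 -7" --pt "-1 0 0 0 0 0 -3"

```text
time_s: 8.62
position: [0.4396, 0.3578, 0.1449]
orientation: [[-0.904, -0.428, 0.001], [-0.428, 0.904, 0.0], [-0.001, -0.0, -1.0]]
force: [-0.4, -0.4, 1.4]
gripper_width: -0.0002
```

```bash
python3 - <<'E'
from st import *
im,d=manip.get_image('wrist');cv2.imwrite('pics/wrist6.png',im[:,:,::-1])
E
```

```text
t 8.6167 p [0.4396 0.3578 0.1449] psi -154.6 F [-0.4 -0.4  1.4] Ftool [ 0.5 -0.2 -1.4] q1,6 [32.  6.]
1 bolt in tool [ 0.0297 -0.0658]
2 bolt in tool [-0.0627 -0.0915]
3 bolt in tool [-0.0293 -0.0325]
4 bolt in tool [-0.0039 -0.1249]
```

View pics/wrist6.png

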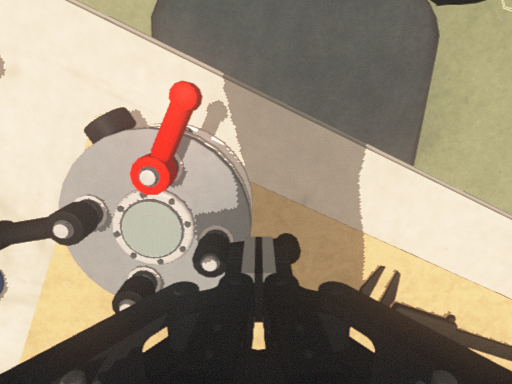

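Emit:
carry_out --pt "-1 0 0 0 0 0 -7" --pt "-1 0 0.001 0.03 0 0 0" --pt "-1 0 0 0.03 0 0 0" --pt "-1 -0.006 0 0 0 0 0" --pt "-1 0 0 0 0 0 0"

```text
time_s: 9.08
position: [0.444, 0.3617, 0.0836]
orientation: [[-0.849, -0.529, -0.001], [-0.529, 0.849, -0.001], [0.001, -0.0, -1.0]]
force: [-0.5, 0.4, 0.5]
gripper_width: 0.0002
```

Emit:
carry_out --pt "-1 -0.0028 0.0011 0 0 0 4"

```text
time_s: 9.17
position: [0.4463, 0.3643, 0.0851]
orientation: [[-0.883, -0.469, 0.001], [-0.469, 0.883, 0.0], [-0.001, -0.0, -1.0]]
force: [0.1, -0.6, -0.6]
gripper_width: -0.0001
```

Emit:
carry_out --pt "-1 -0.0028 0.0011 0 0 0 4"

```text
time_s: 9.25
position: [0.4483, 0.3668, 0.0856]
orientation: [[-0.915, -0.403, 0.001], [-0.403, 0.915, 0.001], [-0.002, 0.0, -1.0]]
force: [-1.3, -0.6, -1.1]
gripper_width: 0.0002
```

Emit:
carry_out --pt "-1 -0.0028 0.0011 0 0 0 4"

```text
time_s: 9.33
position: [0.4504, 0.369, 0.0857]
orientation: [[-0.941, -0.338, 0.001], [-0.338, 0.941, 0.001], [-0.002, 0.0, -1.0]]
force: [-1.9, -0.6, -1.0]
gripper_width: 0.0001
```

Emit:
carry_out --pt "-1 -0.0028 0.0011 0 0 0 4"

```text
time_s: 9.42
position: [0.452, 0.3708, 0.0856]
orientation: [[-0.962, -0.272, 0.0], [-0.272, 0.962, 0.0], [-0.0, 0.0, -1.0]]
force: [-9.8, -2.9, 1.7]
gripper_width: -0.0001
```

```bash
python3 st.py
```

```text
t 9.4167 p [0.452  0.3708 0.0856] psi -164.2 F [-9.8 -2.9  1.7] Ftool [10.2 -0.1 -1.7] q1,6 [32. 16.]
1 bolt in tool [ 0.0337 -0.079 ]
2 bolt in tool [-0.0617 -0.0889]
3 bolt in tool [-0.0189 -0.0363]
4 bolt in tool [-0.0092 -0.1317]
```

Lever 3 has just bitten (ψ≈196, 10 N). 20° more.

Emit:
carry_out --pt "-1 -0.0028 0.0011 0 0 0 4" --pt "-1 -0.0028 0.0011 0 0 0 4"

```text
time_s: 9.58
position: [0.4548, 0.3739, 0.0854]
orientation: [[-0.991, -0.136, -0.003], [-0.136, 0.991, -0.0], [0.003, 0.0, -1.0]]
force: [-11.2, -1.6, 5.3]
gripper_width: -0.0002
```

Emit:
carry_out --pt "-1 -0.0028 0.0011 0 0 0 4" --pt "-1 -0.0028 0.0011 0 0 0 4" --pt "-1 -0.0028 0.0011 0 0 0 4" --pt "-1 0 0 0 0 0 0"

```text
time_s: 9.92
position: [0.4634, 0.3786, 0.0855]
orientation: [[-0.997, 0.074, -0.003], [0.074, 0.997, 0.001], [0.003, 0.001, -1.0]]
force: [-10.0, 1.4, 3.0]
gripper_width: -0.0002
```

```bash
python3 st.py
```

```text
t 9.9167 p [0.4634 0.3786 0.0855] psi 175.8 F [-10.    1.4   3. ] Ftool [10.1  0.6 -3. ] q1,6 [32. 36.]
1 bolt in tool [ 0.0155 -0.0944]
2 bolt in tool [-0.0776 -0.071 ]
3 bolt in tool [-0.0193 -0.0362]
4 bolt in tool [-0.0429 -0.1291]
```

Emit:
carry_out --pt "-1 0.012 0 0 0 0 0" --pt "-1 0 0 -0.03 0 0 0" --pt "-1 0 0 -0.03 0 0 0" --pt "-1 -0.0195 -0.0282 0 0 0 0" --pt "-1 -0.0195 -0.0282 0 0 0 0" --pt "-1 -0.0195 -0.0282 0 0 0 0" --pt "-1 -0.0195 -0.0282 0 0 0 0" --pt "-1 -0.0195 -0.0282 0 0 0 0"

```text
time_s: 10.58
position: [0.5422, 0.2301, 0.1465]
orientation: [[-0.998, 0.07, 0.004], [0.07, 0.998, 0.001], [-0.003, 0.001, -1.0]]
force: [1.3, 0.2, 0.6]
gripper_width: -0.0002
```

Emit:
carry_out --pt "-1 0 0 0 0 0 -7" --pt "-1 0 0 0 0 0 -7" --pt "-1 0 0 0 0 0 -7" --pt "-1 0 0 0 0 0 -7" --pt "-1 0 0 0 0 0 -7" --pt "-1 0 0 0 0 0 -6" --pt "-1 0 0 0 0 0 0"

```text
time_s: 11.17
position: [0.5415, 0.2314, 0.1461]
orientation: [[-0.796, -0.605, 0.003], [-0.605, 0.796, 0.001], [-0.003, -0.001, -1.0]]
force: [0.1, -0.1, -0.0]
gripper_width: -0.0002
```

```bash
python3 - <<'E'
from st import *
im,d=manip.get_image('wrist');cv2.imwrite('pics/wrist7.png',im[:,:,::-1])
E
```

```text
t 11.1667 p [0.5415 0.2314 0.1461] psi -142.8 F [ 0.1 -0.1 -0. ] Ftool [ 0.  -0.1  0. ] q1,6 [ 16. -21.]
1 bolt in tool [0.0473 0.104 ]
2 bolt in tool [-0.0379  0.0599]
3 bolt in tool [-0.0173  0.1245]
4 bolt in tool [0.0266 0.0393]
```

View pics/wrist7.png

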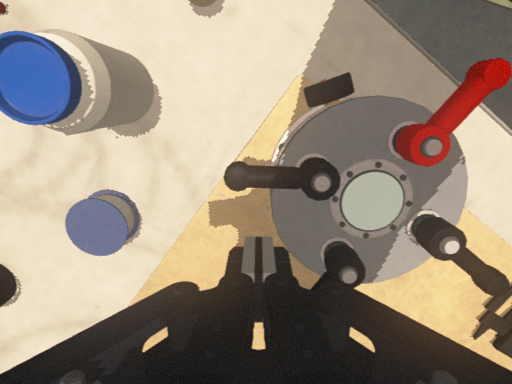

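Emit:
carry_out --pt "-1 0 0.002 0.03 0 0 0" --pt "-1 0 0 0.03 0 0 0" --pt "-1 0.006 0 0 0 0 0" --pt "-1 0.0028 -0.0011 0 0 0 4"

```text
time_s: 11.55
position: [0.5314, 0.2262, 0.0833]
orientation: [[-0.84, -0.543, -0.002], [-0.543, 0.84, -0.001], [0.002, 0.001, -1.0]]
force: [1.8, 1.8, -1.5]
gripper_width: 0.0
```

Emit:
carry_out --pt "-1 0.0028 -0.0011 0 0 0 4"

```text
time_s: 11.63
position: [0.5312, 0.2241, 0.0849]
orientation: [[-0.878, -0.479, 0.001], [-0.479, 0.878, 0.0], [-0.001, -0.0, -1.0]]
force: [1.1, 1.0, -0.6]
gripper_width: -0.0004
```

Emit:
carry_out --pt "-1 0.0028 -0.0011 0 0 0 4"

```text
time_s: 11.72
position: [0.5297, 0.2218, 0.0854]
orientation: [[-0.909, -0.417, 0.002], [-0.417, 0.909, 0.001], [-0.002, -0.0, -1.0]]
force: [0.4, 0.9, -0.7]
gripper_width: -0.0002
```

Emit:
carry_out --pt "-1 0.0028 -0.0011 0 0 0 4"

```text
time_s: 11.8
position: [0.5278, 0.2196, 0.0856]
orientation: [[-0.936, -0.352, 0.002], [-0.352, 0.936, 0.001], [-0.002, -0.0, -1.0]]
force: [3.9, 2.4, -1.7]
gripper_width: -0.0001
```

Emit:
carry_out --pt "-1 0.0028 -0.0011 0 0 0 4"

```text
time_s: 11.88
position: [0.5274, 0.2185, 0.0861]
orientation: [[-0.958, -0.286, 0.006], [-0.286, 0.958, 0.003], [-0.006, 0.001, -1.0]]
force: [9.7, 7.2, -6.9]
gripper_width: -0.0001
```

```bash
python3 st.py
```

```text
t 11.8833 p [0.5274 0.2185 0.0861] psi -163.4 F [ 9.7  7.2 -6.9] Ftool [-11.3   4.1   7. ] q1,6 [15. -1.]
1 bolt in tool [0.0636 0.089 ]
2 bolt in tool [-0.0317  0.0777]
3 bolt in tool [0.0103 0.1309]
4 bolt in tool [0.0214 0.0357]
```

Emit:
carry_out --pt "-1 0.0028 -0.0011 0 0 0 4"

```text
time_s: 11.97
position: [0.5257, 0.2168, 0.0862]
orientation: [[-0.976, -0.219, 0.007], [-0.219, 0.976, 0.003], [-0.007, 0.001, -1.0]]
force: [9.7, 4.7, -8.0]
gripper_width: 0.0003
```

Emit:
carry_out --pt "-1 0.0028 -0.0011 0 0 0 4"

```text
time_s: 12.05
position: [0.5235, 0.215, 0.0862]
orientation: [[-0.989, -0.15, 0.007], [-0.15, 0.989, 0.003], [-0.008, 0.002, -1.0]]
force: [11.0, 4.5, -7.8]
gripper_width: -0.0004
```

```bash
python3 st.py
```

```text
t 12.05 p [0.5235 0.215  0.0862] psi -171.4 F [11.   4.5 -7.8] Ftool [-11.5   2.8   7.9] q1,6 [15.  6.]
1 bolt in tool [0.071  0.0822]
2 bolt in tool [-0.0249  0.0842]
3 bolt in tool [0.0241 0.1311]
4 bolt in tool [0.0218 0.0353]
```

Emit:
carry_out --pt "-1 0.0028 -0.0011 0 0 0 4" --pt "-1 0.0028 -0.0011 0 0 0 4" --pt "-1 0.0028 -0.0011 0 0 0 4" --pt "-1 0 0 0 0 0 0"

```text
time_s: 12.38
position: [0.5151, 0.2102, 0.0862]
orientation: [[-0.998, 0.06, 0.007], [0.06, 0.998, 0.001], [-0.007, 0.002, -1.0]]
force: [9.7, 1.1, -5.7]
gripper_width: 0.0001
```

```bash
python3 st.py
```

```text
t 12.3833 p [0.5151 0.2102 0.0862] psi 176.5 F [ 9.7  1.1 -5.7] Ftool [-9.5  1.7  5.8] q1,6 [15. 18.]
1 bolt in tool [0.0786 0.0707]
2 bolt in tool [-0.0148  0.0928]
3 bolt in tool [0.043  0.1284]
4 bolt in tool [0.0207 0.0352]
```

Emit:
carry_out --pt "-1 -0.012 0 0 0 0 0" --pt "-1 0 0 -0.03 0 0 0" --pt "-1 0 0 -0.035 0 0 0" --pt "-1 0 0 -0.035 0 0 0" --pt "-1 0.02 0.016 -0.025 0 0 0" --pt "-1 0.02 0.016 0 0 0 0" --pt "-1 0 0 0 0 0 7" --pt "-1 0 0 0 0 0 7"

```text
time_s: 13.05
position: [0.4849, 0.2442, 0.2115]
orientation: [[-0.954, 0.299, 0.003], [0.299, 0.954, 0.001], [-0.002, 0.002, -1.0]]
force: [-0.1, -0.2, -0.6]
gripper_width: 0.0004
```

Emit:
carry_out --pt "-1 0 0 0 0 0 7" --pt "-1 0 0 0 0 0 7" --pt "-1 0 0 0 0 0 7" --pt "-1 0 0 0 0 0 7" --pt "-1 0 0 0 0 0 7" --pt "-1 0 0 0 0 0 7" --pt "-1 0 0 0 0 0 7" --pt "-1 0 0 0 0 0 7"

```text
time_s: 13.72
position: [0.4855, 0.2432, 0.2107]
orientation: [[-0.283, 0.959, 0.002], [0.959, 0.283, 0.0], [-0.0, 0.002, -1.0]]
force: [0.2, 0.5, 0.7]
gripper_width: -0.0003
```

Emit:
carry_out --pt "-1 0 0 0 0 0 7" --pt "-1 0 0 0 0 0 7" --pt "-1 0 0 0 0 0 2" --pt "-1 0 0 0 0 0 0"

```text
time_s: 14.05
position: [0.4856, 0.2432, 0.2105]
orientation: [[-0.013, 1.0, 0.002], [1.0, 0.013, 0.0], [0.0, 0.002, -1.0]]
force: [0.3, 0.1, 0.1]
gripper_width: 0.0
```

```bash
cat > survey.py <<'E'
import sys
from st import *
from fit import *
s=manip.sense()
T=np.eye(4);T[:3,:3]=s['orientation'];T[:3,3]=s['position']
im,d=manip.get_image('wrist');cv2.imwrite(f'pics/{sys.argv[1]}.png',im[:,:,::-1])
P=cloud('wrist',d,T);z=P[...,2];v,u=np.mgrid[0:384,0:512]
ok=(d>0)&(np.hypot(P[...,0]-.489,P[...,1]-.293)<.13)&(v<236)
q=P[ok&(z>.095)&(z<.108)]
g=[float(a) for a in sys.argv[2:6]]
show(*fit(q[:,:2],[.4883,.2938,np.radians(190),*np.radians(g)]))
E
python3 survey.py wrist8 180 85 0 -93
```

```text
t 14.05 p [0.4856 0.2432 0.2105] psi 90.7 F [0.3 0.1 0.1] Ftool [ 0.1  0.3 -0.1] q1,6 [ 19. 108.]
1 bolt in tool [ 0.043 -0.044]
2 bolt in tool [0.0581 0.0507]
3 bolt in tool [ 0.0979 -0.0043]
4 bolt in tool [0.0033 0.0111]
c [0.4885 0.2941] phi 191.7 lev [177.5  87.5   2.5 -91.8] rms 0.0061
lever 1 [0.4415 0.2843]
lever 3 [0.4788 0.3411]
lever 2 [0.5355 0.3038]
lever 4 [0.4982 0.2471]
```

View pics/wrist8.png

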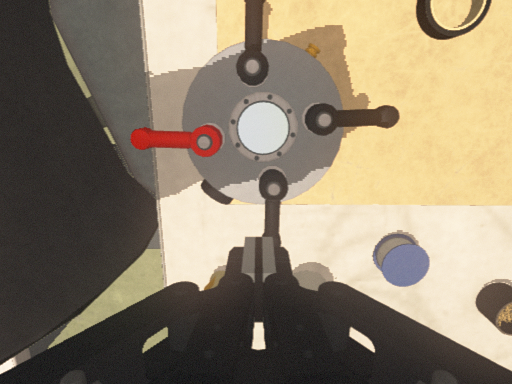

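Emit:
carry_out --pt "-1 0.0065 -0.0275 0.01 0 0 3" --pt "-1 0.0065 -0.0275 0.01 0 0 0" --pt "-1 0.0065 -0.0275 0.01 0 0 0" --pt "-1 0 0 0.035 0 0 0" --pt "-1 0 0 0.035 0 0 0" --pt "-1 0 0 0.025 0 0 0" --pt "-1 0 0 0 0 0 0"

```text
time_s: 14.68
position: [0.4005, 0.263, 0.0804]
orientation: [[0.034, 0.999, -0.006], [0.999, -0.034, -0.003], [-0.003, -0.006, -1.0]]
force: [-1.8, -1.7, 0.2]
gripper_width: 0.0002
```

```bash
python3 st.py
```

```text
t 14.6833 p [0.4005 0.263  0.0804] psi 88.0 F [-1.8 -1.7  0.2] Ftool [-1.7 -1.8 -0.2] q1,6 [ 25. 117.]
1 bolt in tool [0.024  0.0397]
2 bolt in tool [0.0436 0.1336]
3 bolt in tool [0.0807 0.0768]
4 bolt in tool [-0.0131  0.0966]
```

Emit:
carry_out --pt "-1 0.0055 0.002 0 0 0 0" --pt "-1 0.0028 -0.0011 0 0 0 4" --pt "-1 0.0028 -0.0011 0 0 0 4" --pt "-1 0.0028 -0.0011 0 0 0 4"

```text
time_s: 15.02
position: [0.4024, 0.2763, 0.0843]
orientation: [[0.246, 0.969, -0.002], [0.969, -0.246, -0.005], [-0.005, -0.0, -1.0]]
force: [-1.7, -11.8, -8.8]
gripper_width: -0.0002
```

Emit:
carry_out --pt "-1 0.0028 -0.0011 0 0 0 4"

```text
time_s: 15.1
position: [0.4019, 0.2793, 0.0842]
orientation: [[0.313, 0.95, -0.002], [0.95, -0.313, -0.005], [-0.006, -0.0, -1.0]]
force: [-2.1, -11.1, -9.1]
gripper_width: -0.0002
```

Emit:
carry_out --pt "-1 0.0021 -0.0008 0 0 0 3"

```text
time_s: 15.18
position: [0.4016, 0.2816, 0.0842]
orientation: [[0.362, 0.932, -0.002], [0.932, -0.362, -0.005], [-0.006, 0.0, -1.0]]
force: [-2.4, -11.7, -7.5]
gripper_width: -0.0
```

```bash
python3 st.py
```

```text
t 15.1833 p [0.4016 0.2816 0.0842] psi 68.7 F [ -2.4 -11.7  -7.5] Ftool [-11.8   2.    7.5] q1,6 [ 27. 138.]
1 bolt in tool [0.018  0.0352]
2 bolt in tool [0.0676 0.1173]
3 bolt in tool [0.0838 0.0515]
4 bolt in tool [0.0018 0.1012]
```

Emit:
carry_out --pt "-1 0.0014 -0.0006 0 0 0 2"

```text
time_s: 15.27
position: [0.4016, 0.2831, 0.0842]
orientation: [[0.394, 0.919, -0.002], [0.919, -0.394, -0.005], [-0.006, 0.0, -1.0]]
force: [-1.3, -12.0, -8.4]
gripper_width: 0.0003
```

Emit:
carry_out --pt "-1 0.0014 -0.0006 0 0 0 2"

```text
time_s: 15.35
position: [0.4015, 0.2845, 0.0842]
orientation: [[0.425, 0.905, -0.002], [0.905, -0.425, -0.005], [-0.006, 0.0, -1.0]]
force: [-2.9, -11.2, -6.9]
gripper_width: -0.0
```

Emit:
carry_out --pt "-1 0.0014 -0.0006 0 0 0 2"

```text
time_s: 15.43
position: [0.4015, 0.286, 0.0842]
orientation: [[0.456, 0.89, -0.002], [0.89, -0.456, -0.005], [-0.006, 0.0, -1.0]]
force: [-1.9, -11.4, -7.8]
gripper_width: 0.0
```

Emit:
carry_out --pt "-1 0.0014 -0.0006 0 0 0 2"

```text
time_s: 15.52
position: [0.4016, 0.2875, 0.0842]
orientation: [[0.487, 0.873, -0.002], [0.873, -0.487, -0.005], [-0.006, 0.001, -1.0]]
force: [-2.8, -10.9, -7.1]
gripper_width: 0.0001
```

```bash
python3 st.py
```

```text
t 15.5167 p [0.4016 0.2875 0.0842] psi 60.9 F [ -2.8 -10.9  -7.1] Ftool [-10.8   2.9   7.1] q1,6 [ 27. 146.]
1 bolt in tool [0.0176 0.0353]
2 bolt in tool [0.0779 0.1099]
3 bolt in tool [0.085  0.0424]
4 bolt in tool [0.0106 0.1029]
```

Emit:
carry_out --pt "-1 0.0014 -0.0006 0 0 0 2"

```text
time_s: 15.6
position: [0.4014, 0.2885, 0.0841]
orientation: [[0.517, 0.856, -0.003], [0.856, -0.517, -0.006], [-0.007, 0.001, -1.0]]
force: [-4.4, -17.8, -5.1]
gripper_width: -0.0
```

Emit:
carry_out --pt "-1 0.0014 -0.0006 0 0 0 2"

```text
time_s: 15.68
position: [0.4011, 0.289, 0.0839]
orientation: [[0.547, 0.837, -0.004], [0.837, -0.547, -0.008], [-0.009, 0.002, -1.0]]
force: [-6.1, -20.8, -2.8]
gripper_width: 0.0003
```

Emit:
carry_out --pt "-1 0.0014 -0.0006 0 0 0 2"

```text
time_s: 15.77
position: [0.4007, 0.2896, 0.0838]
orientation: [[0.576, 0.817, -0.005], [0.817, -0.576, -0.01], [-0.011, 0.002, -1.0]]
force: [-8.2, -25.5, -0.3]
gripper_width: -0.0004
```

```bash
python3 st.py
```

```text
t 15.7667 p [0.4007 0.2896 0.0838] psi 54.8 F [ -8.2 -25.5  -0.3] Ftool [-25.6   8.    0.6] q1,6 [ 28. 153.]
1 bolt in tool [0.02   0.0352]
2 bolt in tool [0.0878 0.103 ]
3 bolt in tool [0.0877 0.0352]
4 bolt in tool [0.0201 0.1031]
```

Emit:
carry_out --pt "-1 0 0 0 0 0 0" --pt "-1 -0.012 0 0 0 0 0" --pt "-1 0 0 -0.03 0 0 0" --pt "-1 0 0 -0.03 0 0 0" --pt "-1 0.0284 0.0233 0 0 0 0" --pt "-1 0.0284 0.0233 0 0 0 0" --pt "-1 0.0284 0.0233 0 0 0 0" --pt "-1 0.0284 0.0233 0 0 0 0"

```text
time_s: 16.43
position: [0.5409, 0.3252, 0.1472]
orientation: [[0.573, 0.819, 0.004], [0.819, -0.573, 0.002], [0.004, 0.002, -1.0]]
force: [0.5, 0.1, 0.2]
gripper_width: 0.0001
```

Emit:
carry_out --pt "-1 0.0284 0.0233 0 0 0 0" --pt "-1 0 0 0 0 0 -7" --pt "-1 0 0 0 0 0 -7" --pt "-1 0 0 0 0 0 -7" --pt "-1 0 0 0 0 0 -7" --pt "-1 0 0 0 0 0 -7" --pt "-1 0 0 0 0 0 -3" --pt "-1 0 0 0 0 0 0"

```text
time_s: 17.1
position: [0.5745, 0.3346, 0.1464]
orientation: [[-0.055, 0.998, 0.003], [0.998, 0.055, 0.001], [0.001, 0.003, -1.0]]
force: [-0.5, 0.1, 1.0]
gripper_width: -0.0001
```

```bash
python3 - <<'E'
from st import *
im,d=manip.get_image('wrist');cv2.imwrite('pics/wrist9.png',im[:,:,::-1])
E
```

```text
t 17.1 p [0.5745 0.3346 0.1464] psi 93.1 F [-0.5  0.1  1. ] Ftool [ 0.1 -0.5 -1. ] q1,6 [ 24. 111.]
1 bolt in tool [-0.0416 -0.136 ]
2 bolt in tool [-0.0304 -0.0407]
3 bolt in tool [ 0.0116 -0.094 ]
4 bolt in tool [-0.0836 -0.0826]
```

View pics/wrist9.png

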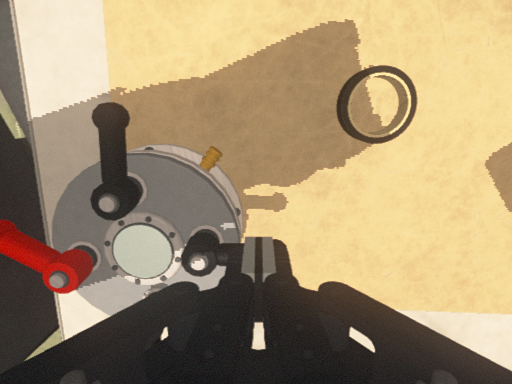

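Emit:
carry_out --pt "-1 0 -0.0035 0.03 0 0 0" --pt "-1 0 0 0.031 0 0 0" --pt "-1 -0.006 0 0 0 0 0" --pt "-1 -0.006 0 0 0 0 0" --pt "-1 -0.0028 0.0011 0 0 0 4" --pt "-1 -0.0028 0.0011 0 0 0 4"

```text
time_s: 17.65
position: [0.5729, 0.3182, 0.0844]
orientation: [[0.09, 0.996, 0.0], [0.996, -0.09, 0.005], [0.005, -0.0, -1.0]]
force: [-2.7, 11.5, -6.1]
gripper_width: 0.0001
```

Emit:
carry_out --pt "-1 -0.0028 0.0011 0 0 0 4" --pt "-1 -0.0028 0.0011 0 0 0 4"

```text
time_s: 17.82
position: [0.5748, 0.3127, 0.0847]
orientation: [[0.228, 0.974, 0.001], [0.974, -0.228, 0.006], [0.006, -0.0, -1.0]]
force: [-1.8, 12.5, -7.9]
gripper_width: 0.0001
```

```bash
python3 st.py
```

```text
t 17.8167 p [0.5748 0.3127 0.0847] psi 76.8 F [-1.8 12.5 -7.9] Ftool [11.8 -4.6  8. ] q1,6 [ 22. 125.]
1 bolt in tool [-0.0569 -0.1241]
2 bolt in tool [-0.0194 -0.0358]
3 bolt in tool [ 0.006  -0.0987]
4 bolt in tool [-0.0822 -0.061 ]
```

Emit:
carry_out --pt "-1 -0.0021 0.0008 0 0 0 3"

```text
time_s: 17.9
position: [0.5753, 0.3104, 0.0848]
orientation: [[0.279, 0.96, 0.001], [0.96, -0.279, 0.006], [0.006, -0.0, -1.0]]
force: [-0.4, 12.1, -7.1]
gripper_width: -0.0003
```

Emit:
carry_out --pt "-1 -0.0021 0.0008 0 0 0 3"

```text
time_s: 17.98
position: [0.5757, 0.3083, 0.0849]
orientation: [[0.328, 0.945, 0.002], [0.945, -0.328, 0.006], [0.006, -0.0, -1.0]]
force: [-0.6, 11.5, -7.9]
gripper_width: -0.0001
```

Emit:
carry_out --pt "-1 -0.0014 0.0006 0 0 0 2"

```text
time_s: 18.07
position: [0.5759, 0.3068, 0.085]
orientation: [[0.361, 0.933, 0.002], [0.933, -0.361, 0.006], [0.006, -0.0, -1.0]]
force: [-1.0, 12.2, -6.3]
gripper_width: -0.0003
```

Emit:
carry_out --pt "-1 -0.0014 0.0006 0 0 0 2"

```text
time_s: 18.15
position: [0.5761, 0.3054, 0.085]
orientation: [[0.392, 0.92, 0.002], [0.92, -0.392, 0.006], [0.006, -0.0, -1.0]]
force: [-0.7, 12.9, -6.9]
gripper_width: -0.0004
```

Emit:
carry_out --pt "-1 -0.0014 0.0006 0 0 0 2"

```text
time_s: 18.23
position: [0.5762, 0.3039, 0.0851]
orientation: [[0.424, 0.906, 0.003], [0.906, -0.424, 0.006], [0.007, -0.0, -1.0]]
force: [0.6, 12.2, -6.7]
gripper_width: 0.0001
```

```bash
python3 st.py
```

```text
t 18.2333 p [0.5762 0.3039 0.0851] psi 64.9 F [ 0.6 12.2 -6.7] Ftool [11.3 -4.6  6.8] q1,6 [ 21. 136.]
1 bolt in tool [-0.0739 -0.1147]
2 bolt in tool [-0.019  -0.0361]
3 bolt in tool [-0.0072 -0.1029]
4 bolt in tool [-0.0857 -0.0478]
```

Emit:
carry_out --pt "-1 -0.0014 0.0006 0 0 0 2"

```text
time_s: 18.32
position: [0.5762, 0.3024, 0.0851]
orientation: [[0.455, 0.89, 0.003], [0.89, -0.455, 0.006], [0.007, -0.0, -1.0]]
force: [0.8, 12.8, -7.2]
gripper_width: -0.0001
```

Emit:
carry_out --pt "-1 -0.0014 0.0006 0 0 0 2"

```text
time_s: 18.4
position: [0.5763, 0.3009, 0.0852]
orientation: [[0.486, 0.874, 0.003], [0.874, -0.486, 0.006], [0.007, -0.0, -1.0]]
force: [0.9, 12.5, -6.7]
gripper_width: -0.0002
```

Emit:
carry_out --pt "-1 -0.0014 0.0006 0 0 0 2"

```text
time_s: 18.48
position: [0.5764, 0.2999, 0.0853]
orientation: [[0.516, 0.857, 0.004], [0.856, -0.516, 0.007], [0.008, -0.001, -1.0]]
force: [2.7, 18.4, -8.0]
gripper_width: 0.0001
```

Emit:
carry_out --pt "-1 -0.0014 0.0006 0 0 0 2"

```text
time_s: 18.57
position: [0.5766, 0.2994, 0.0855]
orientation: [[0.545, 0.838, 0.004], [0.838, -0.545, 0.009], [0.01, -0.001, -1.0]]
force: [3.7, 22.6, -9.8]
gripper_width: 0.0001
```

```bash
python3 st.py
```

```text
t 18.5667 p [0.5766 0.2994 0.0855] psi 56.9 F [ 3.7 22.6 -9.8] Ftool [20.8 -9.2 10.1] q1,6 [ 21. 144.]
1 bolt in tool [-0.0855 -0.1061]
2 bolt in tool [-0.0203 -0.0359]
3 bolt in tool [-0.0178 -0.1036]
4 bolt in tool [-0.0879 -0.0382]
```

Emit:
carry_out --pt "-1 -0.0014 0.0006 0 0 0 2" --pt "-1 0 0 0 0 0 0"

```text
time_s: 18.73
position: [0.5769, 0.2991, 0.0856]
orientation: [[0.574, 0.819, 0.006], [0.819, -0.574, 0.011], [0.012, -0.002, -1.0]]
force: [4.3, 23.1, -11.5]
gripper_width: 0.0002
```

Emit:
carry_out --pt "-1 0.012 0 0 0 0 0" --pt "-1 0 0 -0.03 0 0 0" --pt "-1 0 0 -0.03 0 0 0" --pt "-1 -0.0038 -0.036 0 0 0 0" --pt "-1 -0.0038 -0.036 0 0 0 0" --pt "-1 -0.0038 -0.036 0 0 0 0" --pt "-1 -0.0038 -0.036 0 0 0 0" --pt "-1 0 0 0 0 0 -7"

```text
time_s: 19.4
position: [0.4503, 0.3762, 0.1456]
orientation: [[0.471, 0.882, 0.0], [0.882, -0.471, 0.002], [0.002, -0.001, -1.0]]
force: [0.6, -0.0, -0.4]
gripper_width: 0.0001
```

Emit:
carry_out --pt "-1 0 0 0 0 0 -7" --pt "-1 0 0 0 0 0 -7" --pt "-1 0 0 0 0 0 -7" --pt "-1 0 0 0 0 0 -7" --pt "-1 0 0 0 0 0 -7" --pt "-1 0 0 0 0 0 -7" --pt "-1 0 0 0 0 0 -7" --pt "-1 0 0 0 0 0 -7"

```text
time_s: 20.07
position: [0.4558, 0.3739, 0.1455]
orientation: [[-0.474, 0.881, 0.003], [0.881, 0.474, 0.002], [0.0, 0.004, -1.0]]
force: [-0.2, -0.5, -0.1]
gripper_width: 0.0
```

Emit:
carry_out --pt "-1 0 0 0 0 0 -7" --pt "-1 0 0 0 0 0 -7" --pt "-1 0 0 0 0 0 -7" --pt "-1 0 0 0 0 0 -7" --pt "-1 0 0 0 0 0 -7" --pt "-1 0 0 0 0 0 -7" --pt "-1 0 0 0 0 0 -7" --pt "-1 0 0 0 0 0 -7"

```text
time_s: 20.73
position: [0.4558, 0.3739, 0.1455]
orientation: [[-0.995, 0.1, 0.003], [0.1, 0.995, 0.002], [-0.003, 0.002, -1.0]]
force: [0.2, -1.1, -0.4]
gripper_width: 0.0002
```

```bash
python3 - <<'E'
from st import *
im,d=manip.get_image('wrist');cv2.imwrite('pics/wrist10.png',im[:,:,::-1])
E
```

```text
t 20.7333 p [0.4558 0.3739 0.1455] psi 174.3 F [ 0.2 -1.1 -0.4] Ftool [-0.3 -1.   0.4] q1,6 [32. 38.]
1 bolt in tool [ 0.0059 -0.0893]
2 bolt in tool [-0.0865 -0.0636]
3 bolt in tool [-0.0273 -0.0303]
4 bolt in tool [-0.0533 -0.1226]
```

View pics/wrist10.png

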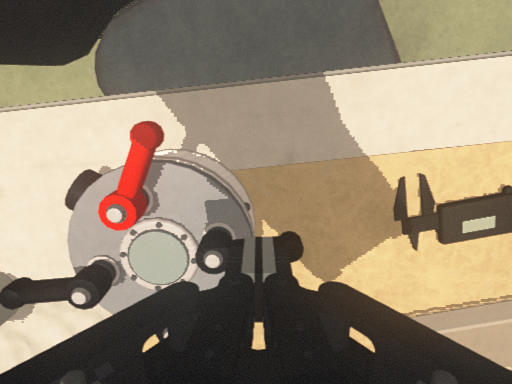

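Emit:
carry_out --pt "-1 0 0 0 0 0 -3" --pt "-1 0 0.005 0.03 0 0 0" --pt "-1 0 0 0.031 0 0 0" --pt "-1 -0.004 0 0 0 0 0" --pt "-1 -0.004 0 0 0 0 0" --pt "-1 -0.0028 0.0011 0 0 0 4"

```text
time_s: 21.28
position: [0.4646, 0.3787, 0.0828]
orientation: [[-0.992, 0.123, -0.003], [0.123, 0.992, -0.0], [0.003, -0.001, -1.0]]
force: [-11.1, 0.1, -4.5]
gripper_width: -0.0003
```

Emit:
carry_out --pt "-1 -0.0028 0.0011 0 0 0 4" --pt "-1 -0.0028 0.0011 0 0 0 4"

```text
time_s: 21.45
position: [0.4693, 0.3805, 0.0828]
orientation: [[-0.965, 0.263, -0.005], [0.263, 0.965, 0.0], [0.005, -0.001, -1.0]]
force: [-11.3, 1.3, -4.8]
gripper_width: -0.0003
```

```bash
python3 st.py
```

```text
t 21.45 p [0.4693 0.3805 0.0828] psi 164.7 F [-11.3   1.3  -4.8] Ftool [11.2 -1.7  4.9] q1,6 [32. 47.]
1 bolt in tool [ 0.0023 -0.099 ]
2 bolt in tool [-0.0845 -0.0583]
3 bolt in tool [-0.0207 -0.0353]
4 bolt in tool [-0.0616 -0.122 ]
```

Emit:
carry_out --pt "-1 -0.0028 0.0011 0 0 0 4"

```text
time_s: 21.53
position: [0.4722, 0.3811, 0.0829]
orientation: [[-0.944, 0.329, -0.005], [0.329, 0.944, 0.001], [0.005, -0.001, -1.0]]
force: [-10.8, 2.5, -4.6]
gripper_width: 0.0004
```

Emit:
carry_out --pt "-1 -0.0021 0.0008 0 0 0 3"

```text
time_s: 21.62
position: [0.4747, 0.3814, 0.0829]
orientation: [[-0.926, 0.379, -0.004], [0.379, 0.926, 0.001], [0.005, -0.001, -1.0]]
force: [-10.6, 4.5, -5.3]
gripper_width: -0.0
```

Emit:
carry_out --pt "-1 -0.0021 0.0008 0 0 0 3"

```text
time_s: 21.7
position: [0.4769, 0.3815, 0.0829]
orientation: [[-0.905, 0.426, -0.004], [0.426, 0.905, 0.002], [0.005, -0.0, -1.0]]
force: [-10.3, 4.0, -5.3]
gripper_width: 0.0
```

Emit:
carry_out --pt "-1 -0.0014 0.0006 0 0 0 2"

```text
time_s: 21.78
position: [0.4785, 0.3815, 0.0829]
orientation: [[-0.889, 0.457, -0.004], [0.457, 0.889, 0.002], [0.005, -0.0, -1.0]]
force: [-10.7, 5.0, -6.2]
gripper_width: -0.0
```

Emit:
carry_out --pt "-1 -0.0014 0.0006 0 0 0 2"

```text
time_s: 21.87
position: [0.48, 0.3815, 0.083]
orientation: [[-0.873, 0.487, -0.004], [0.487, 0.873, 0.002], [0.005, -0.0, -1.0]]
force: [-10.0, 5.3, -6.2]
gripper_width: 0.0001
```

Emit:
carry_out --pt "-1 -0.0014 0.0006 0 0 0 2"

```text
time_s: 21.95
position: [0.4815, 0.3814, 0.083]
orientation: [[-0.856, 0.517, -0.004], [0.517, 0.856, 0.002], [0.005, -0.0, -1.0]]
force: [-10.2, 5.4, -6.2]
gripper_width: -0.0001
```

```bash
python3 st.py
```

```text
t 21.95 p [0.4815 0.3814 0.083 ] psi 148.9 F [-10.2   5.4  -6.2] Ftool [11.5 -0.6  6.2] q1,6 [31. 63.]
1 bolt in tool [-0.0148 -0.103 ]
2 bolt in tool [-0.0873 -0.0401]
3 bolt in tool [-0.0196 -0.0354]
4 bolt in tool [-0.0826 -0.1076]
```

Emit:
carry_out --pt "-1 -0.0014 0.0006 0 0 0 2"

```text
time_s: 22.03
position: [0.4829, 0.3813, 0.0829]
orientation: [[-0.838, 0.546, -0.004], [0.546, 0.838, 0.002], [0.005, -0.0, -1.0]]
force: [-13.3, 7.5, -7.2]
gripper_width: -0.0003
```

Emit:
carry_out --pt "-1 -0.0014 0.0006 0 0 0 2"

```text
time_s: 22.12
position: [0.4834, 0.3816, 0.0828]
orientation: [[-0.818, 0.575, -0.006], [0.575, 0.818, 0.003], [0.007, -0.001, -1.0]]
force: [-17.5, 10.3, -3.9]
gripper_width: -0.0
```

Emit:
carry_out --pt "-1 -0.0014 0.0006 0 0 0 2"

```text
time_s: 22.2
position: [0.4839, 0.3819, 0.0828]
orientation: [[-0.798, 0.602, -0.008], [0.602, 0.798, 0.005], [0.009, -0.001, -1.0]]
force: [-21.0, 12.8, -3.3]
gripper_width: -0.0003
```

Emit:
carry_out --pt "-1 -0.0014 0.0006 0 0 0 2"

```text
time_s: 22.28
position: [0.4844, 0.3821, 0.0828]
orientation: [[-0.777, 0.629, -0.01], [0.629, 0.777, 0.006], [0.011, -0.002, -1.0]]
force: [-25.7, 16.0, -1.1]
gripper_width: 0.0002
```

```bash
python3 st.py
```

```text
t 22.2833 p [0.4844 0.3821 0.0828] psi 141.0 F [-25.7  16.   -1.1] Ftool [30.  -3.8  1.4] q1,6 [31. 70.]
1 bolt in tool [-0.027  -0.1023]
2 bolt in tool [-0.0901 -0.03  ]
3 bolt in tool [-0.0225 -0.0347]
4 bolt in tool [-0.0948 -0.0976]
```

Emit:
carry_out --pt "-1 0 0 0 0 0 0" --pt "-1 0.012 0 0 0 0 0" --pt "-1 0 0 -0.03 0 0 0" --pt "-1 0 0 -0.03 0 0 0" --pt "-1 -0.0298 -0.0222 0 0 0 0" --pt "-1 -0.0298 -0.0222 0 0 0 0" --pt "-1 -0.0298 -0.0222 0 0 0 0" --pt "-1 -0.0298 -0.0222 0 0 0 0"

```text
time_s: 22.95
position: [0.5189, 0.2418, 0.1449]
orientation: [[-0.776, 0.63, 0.005], [0.63, 0.776, 0.001], [-0.003, 0.004, -1.0]]
force: [1.6, 0.4, 0.2]
gripper_width: -0.0
```

Emit:
carry_out --pt "-1 -0.0298 -0.0222 0 0 0 0" --pt "-1 0 0 0 0 0 -7" --pt "-1 0 0 0 0 0 -7" --pt "-1 0 0 0 0 0 -7" --pt "-1 0 0 0 0 0 -7" --pt "-1 0 0 0 0 0 -7" --pt "-1 0 0 0 0 0 -2" --pt "-1 0 0 0 0 0 0"

```text
time_s: 23.62
position: [0.5278, 0.2069, 0.1444]
orientation: [[-0.999, 0.035, 0.004], [0.035, 0.999, 0.001], [-0.004, 0.001, -1.0]]
force: [0.4, 0.1, -0.3]
gripper_width: -0.0001
```

```bash
python3 - <<'E'
from st import *
im,d=manip.get_image('wrist');cv2.imwrite('pics/wrist11.png',im[:,:,::-1])
E
```

```text
t 23.6167 p [0.5278 0.2069 0.1444] psi 178.0 F [ 0.4  0.1 -0.3] Ftool [-0.4  0.1  0.3] q1,6 [14. 16.]
1 bolt in tool [0.0895 0.0756]
2 bolt in tool [-0.0043  0.0953]
3 bolt in tool [0.0525 0.1323]
4 bolt in tool [0.0326 0.0386]
```

View pics/wrist11.png

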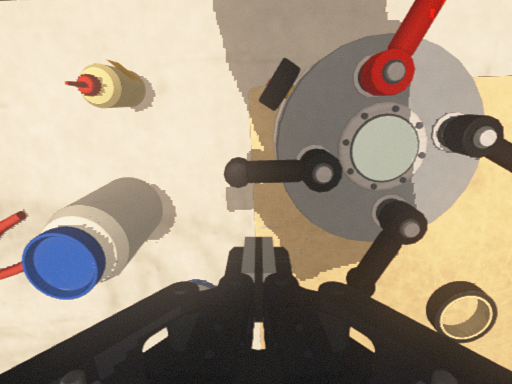

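Emit:
carry_out --pt "-1 0 0.0015 0.03 0 0 0" --pt "-1 0 0 0.029 0 0 0" --pt "-1 0.0065 0 0 0 0 0" --pt "-1 0.0065 0 0 0 0 0" --pt "-1 0.0028 -0.0011 0 0 0 4" --pt "-1 0.0028 -0.0011 0 0 0 4"

```text
time_s: 24.17
position: [0.5109, 0.2074, 0.0853]
orientation: [[-0.984, 0.178, 0.008], [0.178, 0.984, 0.0], [-0.008, 0.002, -1.0]]
force: [11.0, -1.7, -7.4]
gripper_width: -0.0002
```

Emit:
carry_out --pt "-1 0.0028 -0.0011 0 0 0 4" --pt "-1 0.0028 -0.0011 0 0 0 4"

```text
time_s: 24.33
position: [0.5052, 0.2061, 0.0855]
orientation: [[-0.949, 0.314, 0.008], [0.314, 0.949, 0.0], [-0.008, 0.003, -1.0]]
force: [11.1, -2.6, -8.1]
gripper_width: -0.0
```

```bash
python3 st.py
```

```text
t 24.3333 p [0.5052 0.2061 0.0855] psi 161.7 F [11.1 -2.6 -8.1] Ftool [-11.3   1.    8.2] q1,6 [15. 33.]
1 bolt in tool [0.0859 0.0553]
2 bolt in tool [0.0014 0.1005]
3 bolt in tool [0.0663 0.1201]
4 bolt in tool [0.0209 0.0357]
```

Emit:
carry_out --pt "-1 0.0021 -0.0008 0 0 0 3"

```text
time_s: 24.42
position: [0.5028, 0.2058, 0.0854]
orientation: [[-0.931, 0.364, 0.008], [0.364, 0.932, -0.0], [-0.008, 0.003, -1.0]]
force: [10.4, -2.9, -7.2]
gripper_width: -0.0
```

Emit:
carry_out --pt "-1 0.0021 -0.0008 0 0 0 3"

```text
time_s: 24.5
position: [0.5006, 0.2057, 0.0854]
orientation: [[-0.912, 0.411, 0.008], [0.411, 0.912, -0.001], [-0.008, 0.003, -1.0]]
force: [9.2, -5.0, -7.4]
gripper_width: 0.0001
```

Emit:
carry_out --pt "-1 0.0014 -0.0006 0 0 0 2"

```text
time_s: 24.58
position: [0.4989, 0.2057, 0.0854]
orientation: [[-0.897, 0.443, 0.008], [0.443, 0.897, -0.001], [-0.007, 0.003, -1.0]]
force: [10.6, -4.7, -6.4]
gripper_width: 0.0002
```

Emit:
carry_out --pt "-1 0.0014 -0.0006 0 0 0 2"

```text
time_s: 24.67
position: [0.4974, 0.2057, 0.0854]
orientation: [[-0.881, 0.473, 0.008], [0.473, 0.881, -0.001], [-0.007, 0.003, -1.0]]
force: [10.5, -4.3, -6.8]
gripper_width: 0.0002
```

Emit:
carry_out --pt "-1 0.0014 -0.0006 0 0 0 2"

```text
time_s: 24.75
position: [0.4959, 0.2058, 0.0854]
orientation: [[-0.864, 0.503, 0.008], [0.503, 0.864, -0.001], [-0.007, 0.003, -1.0]]
force: [10.0, -4.3, -7.0]
gripper_width: -0.0003
```

Emit:
carry_out --pt "-1 0.0014 -0.0006 0 0 0 2"

```text
time_s: 24.83
position: [0.4945, 0.2059, 0.0854]
orientation: [[-0.846, 0.533, 0.008], [0.533, 0.846, -0.001], [-0.007, 0.003, -1.0]]
force: [13.8, -6.3, -7.4]
gripper_width: 0.0002
```

```bash
python3 st.py
```

```text
t 24.8333 p [0.4945 0.2059 0.0854] psi 147.8 F [13.8 -6.3 -7.4] Ftool [-14.9   2.    7.6] q1,6 [15. 47.]
1 bolt in tool [0.0878 0.0389]
2 bolt in tool [0.0166 0.1032]
3 bolt in tool [0.0844 0.1066]
4 bolt in tool [0.02   0.0356]
```

Emit:
carry_out --pt "-1 0.0014 -0.0006 0 0 0 2"

```text
time_s: 24.92
position: [0.4942, 0.2057, 0.0856]
orientation: [[-0.827, 0.563, 0.01], [0.563, 0.827, -0.002], [-0.01, 0.004, -1.0]]
force: [16.7, -9.4, -9.9]
gripper_width: -0.0
```

Emit:
carry_out --pt "-1 0.0014 -0.0006 0 0 0 2"

```text
time_s: 25.0
position: [0.4937, 0.2056, 0.0858]
orientation: [[-0.806, 0.592, 0.012], [0.592, 0.806, -0.003], [-0.012, 0.005, -1.0]]
force: [20.4, -11.3, -11.5]
gripper_width: 0.0003
```

Emit:
carry_out --pt "-1 0.0014 -0.0006 0 0 0 2" --pt "-1 0 0 0 0 0 0"

```text
time_s: 25.17
position: [0.4934, 0.2054, 0.086]
orientation: [[-0.784, 0.62, 0.014], [0.62, 0.784, -0.004], [-0.014, 0.005, -1.0]]
force: [20.5, -12.4, -13.0]
gripper_width: -0.0001
```

```bash
python3 st.py
```

```text
t 25.1667 p [0.4934 0.2054 0.086 ] psi 141.7 F [ 20.5 -12.4 -13. ] Ftool [-23.6   2.9  13.4] q1,6 [15. 53.]
1 bolt in tool [0.0908 0.0305]
2 bolt in tool [0.0269 0.1019]
3 bolt in tool [0.0946 0.0981]
4 bolt in tool [0.023  0.0344]
```

Emit:
carry_out --pt "-1 -0.014 0 0 0 0 0" --pt "-1 0 0 -0.03 0 0 0" --pt "-1 0 0 -0.035 0 0 0" --pt "-1 0 0 -0.035 0 0 0" --pt "-1 0.01 0.033 -0.015 0 0 0" --pt "-1 0.01 0.033 -0.01 0 0 0" --pt "-1 0 0 0 0 0 0"

```text
time_s: 25.75
position: [0.5253, 0.2677, 0.213]
orientation: [[-0.789, 0.615, 0.008], [0.615, 0.789, 0.005], [-0.004, 0.009, -1.0]]
force: [-1.4, -0.5, -0.2]
gripper_width: -0.0001
```

```bash
python3 survey.py wrist12 150 55 -30 -125; python3 - <<'E'
from h import *
im,d=manip.get_image('scene');cv2.imwrite('pics/scene12.png',im[:,:,::-1])
for q in ('white_bottle_mid','solder_reel_mid','flux_bottle_mid'):
    print(q,[(np.round(r['uv'],1).tolist(),round(r['conf'],2)) for r in manip.tip_of('scene',q)])
E
```

```text
t 25.75 p [0.5253 0.2677 0.213 ] psi 142.1 F [-1.4 -0.5 -0.2] Ftool [ 0.8 -1.2  0.1] q1,6 [20. 58.]
1 bolt in tool [ 0.0775 -0.0377]
2 bolt in tool [0.0131 0.0333]
3 bolt in tool [0.0808 0.0299]
4 bolt in tool [ 0.0097 -0.0343]
c [0.488  0.2946] phi 192.8 lev [ 148.2   58.   -31.8 -121.4] rms 0.0059
lever 1 [0.4412 0.284 ]
lever 3 [0.4774 0.3414]
lever 2 [0.5348 0.3052]
lever 4 [0.4986 0.2478]
white_bottle_mid [([302.9, 249.6], 0.58)]
solder_reel_mid [([324.7, 224.8], 0.71)]
flux_bottle_mid [([255.4, 271.6], 0.62)]
```

View pics/wrist12.png

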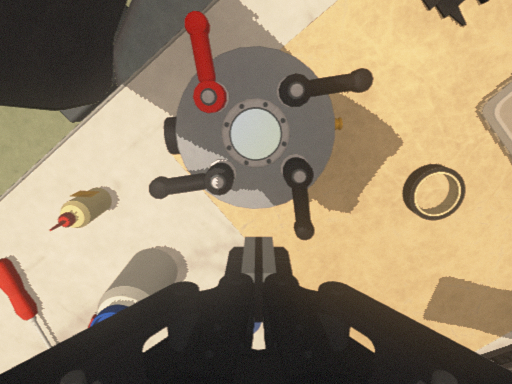

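View pics/scene12.png

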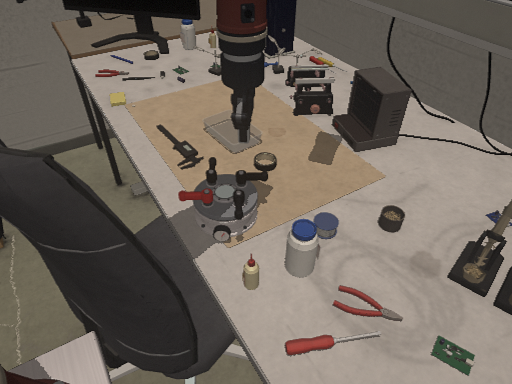

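```bash
python3 -c "
from station import manip
print(manip.job_done())"
```

```text
the job is handed in; nothing more can be done
None
```

I pushed all four levers clockwise in two rounds, in the order red, opposite, next clockwise, last. The job was handed in at about 26 s; the system reports no verdict.

- **First round:** each lever bit clearly, with force rising from about 1–2 N to about 10–11 N. I then took each about 20° further, which puts the bolts at roughly 0.35–0.55 rad. That figure is inferred from lever angles, since the bolts can't be read directly.
- **Second round:** each lever went from a steady 11 N or so into a steep rise at its stop. I held them at about 24 to 30 N, well under the 60 N limit.
- **Last checks:** the wrist camera shows the four levers at 148°, 58°, −32° and −121°, evenly spaced, as expected with all four at their stops. The white bottle, flux bottle and reel appear within about 3 pixels of where they were in the first scene picture. The gripper is clear of everything at 0.21 m.
- **Small disagreements:**
  - The top and scene cameras differed by up to 5 mm on the chamber's position, so I used values close to the wrist camera's.
  - Some pushes showed an unexplained vertical force of 5–13 N, probably friction on the levers.

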